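Weigh out the metal for a casting

ROBOT

A 6-joint arm with a two-finger parallel gripper is mounted at the origin on the work surface. World frame = base frame: x ahead of the robot, y to its left, z up, the work surface at z = 0. Lengths are in m, angles in rad, forces in N, time in s.
With the tool pointing down it reaches from about 0.3 to 0.875 m from the base axis. Payload 6.4 kg.
Tool frame: the origin (TCP) lies midway between the tips of the shut fingers; the grasp point (between the pads) lies 19 mm behind it; x points along the fingers, y is the direction in which the jaws open and shut, and the axes are right-handed (so a half turn about x gives the same grasp; the last joint's range is limited). The gripper opens to 85 mm and grips with 20 to 120 N. Pads are 22 mm wide; open, the fingers measure 114 mm over their backs; the gripper's body (76 mm by 85 mm) begins 54 mm behind the grasp point. The pads swing forward as they close: fully open they stand 13 mm farther back than shut.
Start: joints at [1.064, 0.181, 1.607, -0, 1.354, -0.206], TCP at [0.17, 0.549, 0.192] pointing down, gripper open.
Joint ranges: [-2.99, 2.99], [-0.89, 2.07], [0.3, 2.58], [-1.14, 4.28], [0, 2.63], [-3.12, 3.12]. Speed limits (rad/s): [2.57, 2.57, 3.01, 3.14, 3.14, 3.14].

INTERFACE

Orientations are given as a unit quaternion [w, x, y, z].
In Python, from bench import ctrl gives the robot as it stands.
- The arm moves only by the tool servo_tool, never from a script. Its argument "targets" is a list of rows, each a list of 7 numbers: the turn, a rotation vector about the tool's x, y, z in rad, then the shift along the tool's x, y, z in mm, then the opening, from -1 (shut) to 1 (fully open). A call has exactly 8 rows; each row is the pose to reach, as a shift and turn from the pose measured when the call began, along the tool's axes at that moment; what a row does not reach only later rows make up. A row lasts 1/8 s, in which the tool goes at most 62.5 mm and 10.7 degrees, less where a joint would pass 70% of its speed; a pose out of reach is approached as far as the arm can. A call with a gripper value outside its range is refused whole. The fingers move at their own pace and stop on an object; the grip force is fixed at half the most. Time passes only in rows, so rows that repeat a pose let the fingers close, or fill a call up. It gives the time, the measured TCP pose, the force and the opening at its end, in the units of the state.
- ctrl.get_obs(): the state, without advancing time (a new reading comes with each control period).
- ctrl.camera(name): name is "side" or "top"; returns a dict with "pixels" (400x640x3 uint8, blue, green, red), "intrinsics" (3x3 intrinsics, pixels), "R" (3x3) and "t" (3): a world point X has camera coordinates R X + t. Camera axes: x right, y down, z forward; pixel columns grow to the right and rows downward; lengths in m; the calibration is good to about 2 mm. A picture is of the moment at which its call begins. There is no depth.
- ctrl.hand_in(): hands the job in, once; it reports no verdict.
The state is a dict: "time_s": time; "q": joint angles; "dq": joint speeds; "joint_efforts": joint torques, N m; "eef_pos": TCP position; "eef_rot": TCP orientation; "wrist_force": force on the tool from outside, world axes, zero at the start; "torque": the same for the moment, N m; "opening": opening from 0.0 (shut) to 1.0 (fully open).
Only numpy, scipy, OpenCV 4.12 (cv2) and the standard library are available. Lean on these libraries where they do the work, as an engineer would, in place of code of your own. Each camera call takes 0.05 s, during which the arm holds its last target.

TASK

Weigh out the metal for the next casting: with the pan still empty, slide the scale's transport lock fully over to its end stop to free the pan, then lay bars of casting metal from the mat on the pan, gently and without ever driving it down to its bottom stop, until the dial hand rests between the two prongs of the target fork. Lay every bar left over in the open stock drawer and push the drawer fully home so that its catch engages; the weighed bars stay on the pan and the lock stays released. Do not disturb the jar, the paint bottles or the painted figure.

Things in the scene. Friction and masses are not known exactly. Their poses are not given: they have to be found in the camera images.
- scale: Grey dial spring scale, fixed. Origin: on the bench under the pan's centre; x runs from its front (lock side, nearest the robot) to the dial. Front shelf with the lock at x -175 to -100 mm, 190 mm wide, top 30 mm above the bench; pan at x and y -98 to 98 mm; round dial, 148 mm across, centred at x 180 mm, tilted up and away from the robot, highest edge 165 mm above the bench.
- pan_floor (a point): Centre of the top of the pan's floor; axes as scale. Square steel pan, inside 190 x 190 mm, rim 14 mm high. Empty it is 88 mm above the bench; it sinks level on its spring by 20 mm per kg. At the start the transport lock props it, so that it sinks no more than 2 mm whatever lies on it.
- pan (a joint): How far the sprung pan has sunk, in m: 0 empty, 0.020 per kg on it, bottom stop at 0.025.
- lock (a joint): Slide of the transport lock, in m: near 0 = pan locked, 0.045 = end stop, pan free. Moves along +y of scale, about 2 N, stays where it is left.
- lock_grip (a point): Centre of the top of the lock's grip, a black upright fin on the front shelf, 18 mm along its slide (y), 20 mm across (x), 46 mm tall, top 78 mm above the bench; axes as scale. A steel prop moves with it on the pan side (x 29 to 43 mm from this point).
- dial_hand (a joint): Black dial hand, in rad: 0 with the empty pan (pointing towards the pan), grows clockwise as seen from outside the dial by 4.7 rad per kg on the pan.
- dial_fork (a joint): Bronze two-pronged target fork on the same dial axis, in rad on the same scale as dial_hand: the middle between the prongs. Already set; cannot be reached (behind the lens). The space between its prongs is 0.31 rad to either side of the middle (66 g either way).
- needle_tip (a point): Tip of the black dial hand, 54 mm from the dial's axis.
- fork (a point): Centre of the bronze fork, on the dial's axis; x points along the middle between the prongs, z out of the dial. The hand is between the prongs when its tip is within 17 mm of this x axis on the fork's side.
- drawer (a joint): Opening of the drawer, in m: 0 fully home, 0.195 fully out; about 2 N to move. The last 14 mm ride over a spring catch (about 7 N), which snaps and holds it home at 0.
- drawer_floor (a point): Centre of the drawer's inner floor, 12 mm above the bench; moves with the drawer; x points from the drawer's front (nearest the robot) into its cabinet, z up. Inside 180 x 180 mm, walls 34 mm high, front panel 47 mm above the floor. Low grey fixed cabinet, 190 mm deep, 214 mm wide, top 67 mm above the bench, its front edge about where the back of the open drawer is.
- drawer_pull (a point): Middle of the front face of the drawer's pull, a bar 80 mm wide (y) and 12 mm high in the middle of the drawer front, centred 34 mm above the bench, standing 14 mm out of the front panel; pushed towards +x (axes as drawer_floor) the drawer closes.
- long0: Long bar of grey casting metal lying flat, 88 x 26 x 16 mm (upper 4 mm stepped in by 2.5 mm all round), three grooves across its top, 172 to 228 g. Origin: centre of the underside; x along the bar, z up. May be absent.
- long1: Long bar of grey casting metal lying flat, 88 x 26 x 16 mm (upper 4 mm stepped in by 2.5 mm all round), three grooves across its top, 172 to 228 g. Origin: centre of the underside; x along the bar, z up. May be absent.
- long2: Long bar of grey casting metal lying flat, 88 x 26 x 16 mm (upper 4 mm stepped in by 2.5 mm all round), three grooves across its top, 172 to 228 g. Origin: centre of the underside; x along the bar, z up. May be absent.
- long3: Long bar of grey casting metal lying flat, 88 x 26 x 16 mm (upper 4 mm stepped in by 2.5 mm all round), three grooves across its top, 172 to 228 g. Origin: centre of the underside; x along the bar, z up. May be absent.
- short0: Short bar of grey casting metal lying flat, 60 x 22 x 14 mm (upper 4 mm stepped in by 2.5 mm all round), one groove across its top, 82 to 108 g. Origin: centre of the underside; x along the bar, z up. May be absent.
- short1: Short bar of grey casting metal lying flat, 60 x 22 x 14 mm (upper 4 mm stepped in by 2.5 mm all round), one groove across its top, 82 to 108 g. Origin: centre of the underside; x along the bar, z up. May be absent.
- short2: Short bar of grey casting metal lying flat, 60 x 22 x 14 mm (upper 4 mm stepped in by 2.5 mm all round), one groove across its top, 82 to 108 g. Origin: centre of the underside; x along the bar, z up. May be absent.
- short3: Short bar of grey casting metal lying flat, 60 x 22 x 14 mm (upper 4 mm stepped in by 2.5 mm all round), one groove across its top, 82 to 108 g. Origin: centre of the underside; x along the bar, z up. May be absent.
- jar: Bystander: glass jar with a steel lid, 68 mm across, 85 mm tall, beyond the mat. Origin: centre of its base.
- dropper1: Bystander: small paint bottle, 27 mm across, 75 mm tall, beyond the mat. Origin: centre of its base.
- dropper2: Bystander: small paint bottle, 27 mm across, 75 mm tall, beyond the mat. Origin: centre of its base.
- figure: Bystander: painted miniature figure on a round base 44 mm across, about 55 mm tall, beyond the mat. Origin: centre of its base.

How it is judged:
On the way:
1. the transport lock is slid fully to its release end while no bar is on the pan (value of joint lock above 0.041 m and not (x of long0 in the frame of pan_floor between -0.096 and 0.096 m and y of long0 in the frame of pan_floor between -0.096 and 0.096 m and z of long0 in the frame of pan_floor between -0.004 and 0.06 m) and not (x of long1 in the frame of pan_floor between -0.096 and 0.096 m and y of long1 in the frame of pan_floor between -0.096 and 0.096 m and z of long1 in the frame of pan_floor between -0.004 and 0.06 m) and not (x of long2 in the frame of pan_floor between -0.096 and 0.096 m and y of long2 in the frame of pan_floor between -0.096 and 0.096 m and z of long2 in the frame of pan_floor between -0.004 and 0.06 m) and not (x of long3 in the frame of pan_floor between -0.096 and 0.096 m and y of long3 in the frame of pan_floor between -0.096 and 0.096 m and z of long3 in the frame of pan_floor between -0.004 and 0.06 m) and not (x of short0 in the frame of pan_floor between -0.096 and 0.096 m and y of short0 in the frame of pan_floor between -0.096 and 0.096 m and z of short0 in the frame of pan_floor between -0.004 and 0.06 m) and not (x of short1 in the frame of pan_floor between -0.096 and 0.096 m and y of short1 in the frame of pan_floor between -0.096 and 0.096 m and z of short1 in the frame of pan_floor between -0.004 and 0.06 m) and not (x of short2 in the frame of pan_floor between -0.096 and 0.096 m and y of short2 in the frame of pan_floor between -0.096 and 0.096 m and z of short2 in the frame of pan_floor between -0.004 and 0.06 m) and not (x of short3 in the frame of pan_floor between -0.096 and 0.096 m and y of short3 in the frame of pan_floor between -0.096 and 0.096 m and z of short3 in the frame of pan_floor between -0.004 and 0.06 m)), for 0.2 s.
At the end, for the whole second after the job is handed in: The lock is at its release end (over 41 mm of 45); the dial hand rests between the fork's prongs (tip within 16.7 mm of the fork's middle line); every bar lies at rest either in the pan or in the drawer; the drawer is fully home with its catch engaged (under 3 mm open) (value of joint lock above 0.041 m and value of joint drawer below 0.003 m and x of needle_tip in the frame of fork above 0.03 m and y of needle_tip in the frame of fork between -0.0167 and 0.0167 m and velocity of joint dial_hand between -0.3 and 0.3 rad/s and ((x of long0 in the frame of pan_floor between -0.096 and 0.096 m and y of long0 in the frame of pan_floor between -0.096 and 0.096 m and z of long0 in the frame of pan_floor between -0.004 and 0.06 m) or (x of long0 in the frame of drawer_floor between -0.092 and 0.092 m and y of long0 in the frame of drawer_floor between -0.092 and 0.092 m and z of long0 in the frame of drawer_floor between -0.004 and 0.034 m)) and ((x of long1 in the frame of pan_floor between -0.096 and 0.096 m and y of long1 in the frame of pan_floor between -0.096 and 0.096 m and z of long1 in the frame of pan_floor between -0.004 and 0.06 m) or (x of long1 in the frame of drawer_floor between -0.092 and 0.092 m and y of long1 in the frame of drawer_floor between -0.092 and 0.092 m and z of long1 in the frame of drawer_floor between -0.004 and 0.034 m)) and ((x of long2 in the frame of pan_floor between -0.096 and 0.096 m and y of long2 in the frame of pan_floor between -0.096 and 0.096 m and z of long2 in the frame of pan_floor between -0.004 and 0.06 m) or (x of long2 in the frame of drawer_floor between -0.092 and 0.092 m and y of long2 in the frame of drawer_floor between -0.092 and 0.092 m and z of long2 in the frame of drawer_floor between -0.004 and 0.034 m)) and ((x of long3 in the frame of pan_floor between -0.096 and 0.096 m and y of long3 in the frame of pan_floor between -0.096 and 0.096 m and z of long3 in the frame of pan_floor between -0.004 and 0.06 m) or (x of long3 in the frame of drawer_floor between -0.092 and 0.092 m and y of long3 in the frame of drawer_floor between -0.092 and 0.092 m and z of long3 in the frame of drawer_floor between -0.004 and 0.034 m)) and ((x of short0 in the frame of pan_floor between -0.096 and 0.096 m and y of short0 in the frame of pan_floor between -0.096 and 0.096 m and z of short0 in the frame of pan_floor between -0.004 and 0.06 m) or (x of short0 in the frame of drawer_floor between -0.092 and 0.092 m and y of short0 in the frame of drawer_floor between -0.092 and 0.092 m and z of short0 in the frame of drawer_floor between -0.004 and 0.034 m)) and ((x of short1 in the frame of pan_floor between -0.096 and 0.096 m and y of short1 in the frame of pan_floor between -0.096 and 0.096 m and z of short1 in the frame of pan_floor between -0.004 and 0.06 m) or (x of short1 in the frame of drawer_floor between -0.092 and 0.092 m and y of short1 in the frame of drawer_floor between -0.092 and 0.092 m and z of short1 in the frame of drawer_floor between -0.004 and 0.034 m)) and ((x of short2 in the frame of pan_floor between -0.096 and 0.096 m and y of short2 in the frame of pan_floor between -0.096 and 0.096 m and z of short2 in the frame of pan_floor between -0.004 and 0.06 m) or (x of short2 in the frame of drawer_floor between -0.092 and 0.092 m and y of short2 in the frame of drawer_floor between -0.092 and 0.092 m and z of short2 in the frame of drawer_floor between -0.004 and 0.034 m)) and ((x of short3 in the frame of pan_floor between -0.096 and 0.096 m and y of short3 in the frame of pan_floor between -0.096 and 0.096 m and z of short3 in the frame of pan_floor between -0.004 and 0.06 m) or (x of short3 in the frame of drawer_floor between -0.092 and 0.092 m and y of short3 in the frame of drawer_floor between -0.092 and 0.092 m and z of short3 in the frame of drawer_floor between -0.004 and 0.034 m)) and linear speed of each of long0, long1, long2, long3, short0, short1, short2, short3 below 0.03 m/s); the robot touches nothing.
It fails at once if the pan is driven down to its bottom stop (sunk over 24 mm) (value of joint pan above 0.024 m).
It fails at once if bystander jar is moved more than 40 mm (distance of jar from where it was at the start of the episode above 0.04 m).
It fails at once if bystander dropper1 is moved more than 40 mm (distance of dropper1 from where it was at the start of the episode above 0.04 m).
It fails at once if bystander dropper2 is moved more than 40 mm (distance of dropper2 from where it was at the start of the episode above 0.04 m).
It fails at once if bystander figure is moved more than 40 mm (distance of figure from where it was at the start of the episode above 0.04 m).
Of long0, long1, long2, long3 only 3 to 4 are there at a start; the rules pass over those that are not, and their reading is None.
Of short0, short1, short2, short3 only 3 to 4 are there at a start; the rules pass over those that are not, and their reading is None.
At some moment in a run one of long0, long1, long2, long3, short0, short1, short2, short3 may be knocked a few centimetres aside while the robot is not near it.
It also fails if it takes over 210 s, if anything falls off the work surface, if the arm or the gripper's body presses on something with over 40 N, if the wrist force passes 120 N, or if a joint passes its speed limit or range.

## Working session

There is one attempt and no reset: what is moved stays moved. The work goes in short steps, Python scripts to look and compute and a tool call to move; the robot and the scene stay as the last step left them, time stands still between calls to the robot, and variables do not carry over. Pictures are saved under pics/ and viewed, and the job is handed in when it is done.

Besides the shell and the picture viewer there is one more tool, called after "Request:" as a command line: name --pt "numbers of a row" for each row, then --argument value for the rest. servo_tool: Moves the arm, as the interface text tells. Its arguments: {"type":"object","properties":{"targets":{"type":"array","items":{"type":"array","items":{"type":"number"}}}},"required":["targets"]}

```bash
mkdir -p pics; ls; python3 - <<'E'
from bench import ctrl
import cv2
o=ctrl.get_obs(); print(o)
for n in("side","top"):
    c=ctrl.camera(n); cv2.imwrite(f"pics/{n}0.png",c["pixels"]); print(n,c["intrinsics"].tolist(),c["R"].tolist(),c["t"].tolist())
E
```

```text
pics
{'time_s': 0.0, 'q': array([ 1.06369512e+00,  1.81534844e-01,  1.60806230e+00,  1.77360544e-05,
        1.35380452e+00, -2.06321583e-01]), 'dq': array([ 0.00207123,  0.00017585,  0.00130508,  0.00048718, -0.00096411,
        0.0025023 ]), 'joint_efforts': array([ 3.24807807e-06, -4.44875729e+01, -3.51327002e+01, -4.13223352e-04,
        9.12368327e-03,  1.58577177e-05]), 'eef_pos': array([0.17001951, 0.5486098 , 0.19126148]), 'eef_rot': array([ 0.69889593,  0.10534537,  0.69935408, -0.10653973]), 'wrist_force': array([0.06396059, 0.56245754, 0.41852794]), 'torque': array([-0.03937458,  0.02454548, -0.04749934]), 'opening': 0.9993955975727694}
side [[484.54324494821896, 0.0, 320.8576026104021], [0.0, 484.54324494821896, 196.06468379382932], [0.0, 0.0, 1.0]] [[0.8067729397109685, -0.5903287156284329, -0.025088468558417332], [-0.3086773865398876, -0.3848876165684928, -0.8698159538954949], [0.5038210940294447, 0.7094882170386692, -0.49273803901694424]] [-0.47487028657460356, 0.27639916891107935, 0.8753614550563624]
top [[472.0679087346019, 0.0, 324.3693312197464], [0.0, 472.0679087346019, 200.0020222291714], [0.0, 0.0, 1.0]] [[0.13893646686754205, -0.990292210231287, 0.004242231676453274], [-0.9665672021667143, -0.13653763447472325, -0.21703759597741717], [0.21550986490175814, 0.026054034760074965, -0.9761540274991168]] [-0.08870228881692989, 0.6046432667630698, 1.326012248607467]
```

View pics/side0.png

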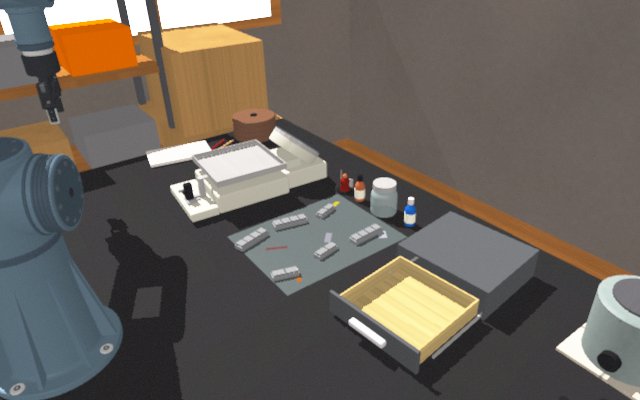

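View pics/top0.png

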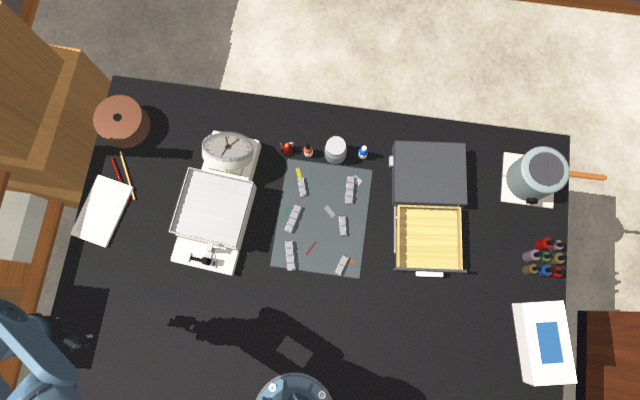

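The mat shows three long and three short bars, with the scale to the left and the open drawer to the right. I'll zoom in next.

```bash
python3 - <<'E'
import cv2
t=cv2.imread("pics/top0.png")
cv2.imwrite("pics/z1.png",cv2.resize(t[150:285,265:380],None,fx=4.4,fy=4.4,interpolation=cv2.INTER_CUBIC))
cv2.imwrite("pics/z2.png",cv2.resize(t[125:280,160:270],None,fx=3.8,fy=3.8,interpolation=cv2.INTER_CUBIC))
cv2.imwrite("pics/z3.png",cv2.resize(t[125:185,190:270],None,fx=9,fy=9,interpolation=cv2.INTER_CUBIC))
cv2.imwrite("pics/z4.png",cv2.resize(t[130:285,380:480],None,fx=3.8,fy=3.8,interpolation=cv2.INTER_CUBIC))
E
```

```text
(no output)
```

View pics/z1.png

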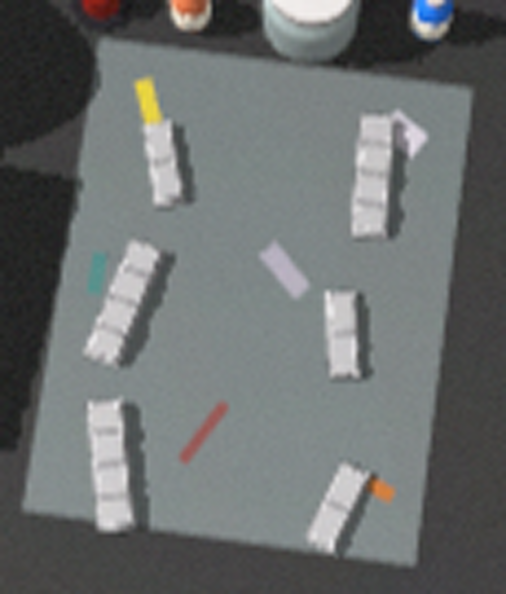

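View pics/z2.png

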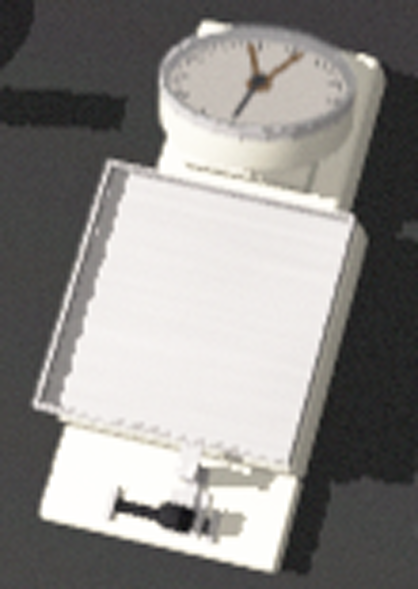

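View pics/z3.png

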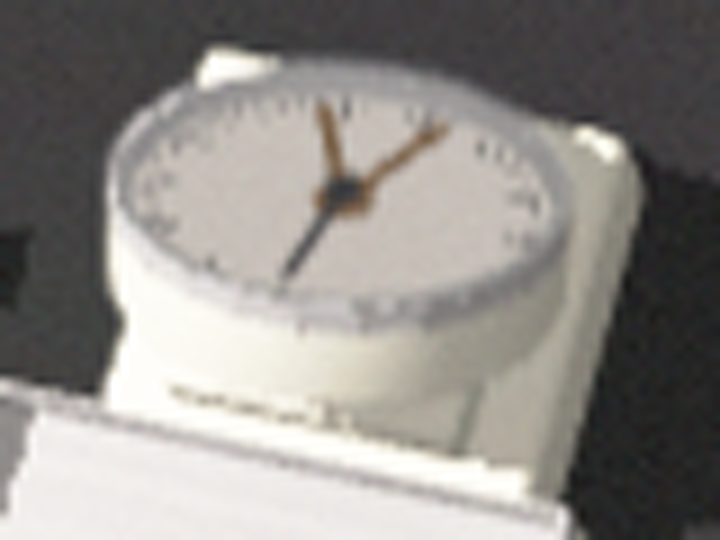

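View pics/z4.png

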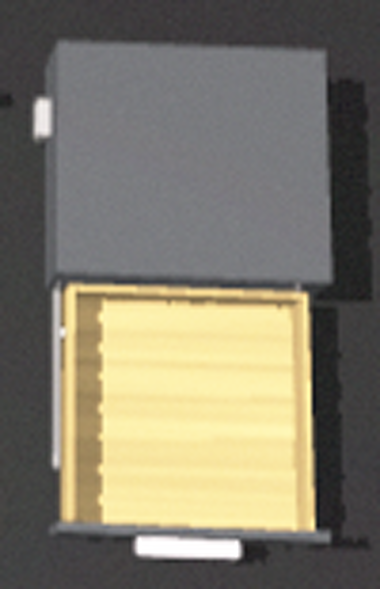

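```bash
cat > h.py <<'E'
import numpy as np, cv2
from scipy.spatial.transform import Rotation as Ro
def p2w(c,uv,z):
    K=np.array(c["intrinsics"]);R=np.array(c["R"]);t=np.array(c["t"])
    uv=np.atleast_2d(uv).astype(float)
    d=(R.T@np.linalg.inv(K)@np.c_[uv,np.ones(len(uv))].T).T
    o=-R.T@t
    return o+d*((z-o[2])/d[:,2])[:,None]
def w2p(c,X):
    X=np.atleast_2d(X); p=(np.array(c["R"])@X.T).T+c["t"]; p=(np.array(c["intrinsics"])@p.T).T
    return p[:,:2]/p[:,2:]
def bars(c,mask=None,thr=None,dump=None):
    im=c["pixels"]; 
    g=im.astype(int).min(2)
    return g
def rot(yaw):  # tool x down, jaws(y) at yaw in world
    x=np.array([0,0,-1.]);y=np.array([np.cos(yaw),np.sin(yaw),0]);z=np.cross(x,y)
    return Ro.from_matrix(np.c_[x,y,z])
def delta(o,pos,yaw):
    """tool-frame delta from obs to tcp pos, jaw yaw (mod pi chosen nearest)"""
    q=o["eef_rot"];R0=Ro.from_quat([q[1],q[2],q[3],q[0]])
    best=None
    for k in(0,1):
        rv=(R0.inv()*rot(yaw+k*np.pi)).as_rotvec()
        if best is None or np.linalg.norm(rv)<np.linalg.norm(best): best=rv
    s=R0.inv().apply(np.array(pos)-o["eef_pos"])*1000
    return np.round(np.r_[best,s],3)
E
python3 - <<'E'
from bench import ctrl
from h import *
import pickle
c={n:ctrl.camera(n) for n in("top","side")}
pickle.dump(c,open("c.pkl","wb"))
t=c["top"]
np.set_printoptions(precision=4,suppress=True)
print("pan rim",p2w(t,[(188.4,167.1),(252.6,180.8),(236.3,249.2),(169.2,232.4)],.102))
print("shelf",p2w(t,[(170.5,261.3),(232.9,275.5)],.03))
z1=lambda p:(np.array(p)/4.4+[265,150])
z4=lambda p:(np.array(p)/3.8+[380,130])
print("drawer panel top",p2w(t,z4([(50,528),(330,540)]),.059))
print("cab front top",p2w(t,z4([(50,283),(332,283),(325,50),(58,40)]),.067))
E=[("L",(140,243),(103,362)),("L",(106,400),(115,530)),("L",(377,117),(370,236)),("S",(157,122),(168,206)),("S",(341,292),(346,377)),("S",(356,465),(323,548))]
for k,a,b in E:
    w=p2w(t,z1([a,b]),.013); m=w.mean(0);d=w[1]-w[0]
    print(k,m[:2],np.linalg.norm(d),np.degrees(np.arctan2(d[1],d[0])), np.hypot(*m[:2]))
E
```

```text
pan rim [[0.6451 0.4016 0.102 ]
 [0.6306 0.2093 0.102 ]
 [0.4287 0.2205 0.102 ]
 [0.4491 0.4167 0.102 ]]
shelf [[0.3731 0.4198 0.03  ]
 [0.3579 0.2308 0.03  ]]
drawer panel top [[ 0.4394 -0.2274  0.059 ]
 [ 0.4599 -0.4381  0.059 ]]
cab front top [[ 0.626  -0.206   0.067 ]
 [ 0.6566 -0.4227  0.067 ]
 [ 0.8459 -0.4031  0.067 ]
 [ 0.8243 -0.191   0.067 ]]
L [0.5519 0.0853] 0.0869454344368001 171.73784726004675 0.5584705651563124
L [0.4402 0.0756] 0.08841769650442079 -167.15060299277874 0.44663337683480286
L [ 0.6651 -0.0756] 0.08598554718446245 -175.95493596254934 0.6694066820498634
S [0.6532 0.072 ] 0.06124368540198174 -164.19167458015198 0.6571783925652295
S [ 0.551  -0.0694] 0.05930378974143047 -169.1775838730415 0.555369802443133
S [ 0.4339 -0.0821] 0.060268590427783486 165.78085836119146 0.44162497377583654
```

```bash
cat >> h.py <<'E'
SC=np.array([.538,.312]);SY=np.radians(-4.4)
def s2w(p,C=None,Y=None):
    C=SC if C is None else C;Y=SY if Y is None else Y
    p=np.atleast_2d(p).astype(float);r=Ro.from_euler('z',Y).as_matrix()
    return (r@p.T).T+[C[0],C[1],0]
def dial(c,uv,tau,zc,xc=.18):
    """pixel -> in-plane coordinates (a along +x/up slope, b along scale y)"""
    K=np.array(c["intrinsics"]);R=np.array(c["R"]);t=np.array(c["t"])
    r=Ro.from_euler('z',SY).as_matrix()
    n=r@[-np.sin(tau),0,np.cos(tau)];u=r@[np.cos(tau),0,np.sin(tau)];v=r@[0,1,0]
    P=s2w([xc,0,zc])[0];o=-R.T@t;out=[]
    for q in np.atleast_2d(uv):
        d=R.T@np.linalg.inv(K)@[q[0],q[1],1]
        X=o+d*(n@(P-o))/(n@d); out.append([u@(X-P),v@(X-P)])
    return np.array(out)
E
python3 - <<'E'
from h import *
import pickle
c=pickle.load(open("c.pkl","rb"));t=c["top"]
np.set_printoptions(precision=4,suppress=True)
z3=lambda p:np.array(p)/9+[190,125]
P=z3([(343,193),(288,278),(323,103),(440,130),(108,190),(570,200)])
for tau in np.radians([15,25,35,45,55]):
    a=dial(t,P,tau,.165-.074*np.sin(tau)); d=a[1:4]-a[0]
    # angle 0 = -u, clockwise seen from outside (from +n): -u -> +v (left)->+u
    ang=np.arctan2(d[:,1],-d[:,0])
    print(np.degrees(tau),a[0],np.linalg.norm(d,axis=1),np.mod(ang,2*np.pi),a[4:].tolist())
for n,pts,zz in (("top",None,0),):
    for name in("top","side"):
        im=cv2.resize(c[name]["pixels"],None,fx=3,fy=3,interpolation=cv2.INTER_CUBIC)
        def poly(X,col):
            cv2.polylines(im,[np.int32(np.round((w2p(c[name],X)+.5)*3))],True,col,1)
        def box(f,x0,x1,y0,y1,z,col): poly(f([(x0,y0,z),(x1,y0,z),(x1,y1,z),(x0,y1,z)]),col)
        box(s2w,-.098,.098,-.098,.098,.102,(0,0,255))
        box(s2w,-.175,-.1,-.095,.095,.03,(0,255,0))
        f=lambda p:s2w(p,np.array([.738,-.306]),np.radians(5.7))
        box(f,-.095,.095,-.107,.107,.067,(0,0,255))
        box(f,-.295,-.283,-.107,.107,.059,(0,255,0))
        cr=im[360:860,480:1430] if name=="top" else im[360:1080,480:1440]
        cv2.imwrite(f"pics/ov_{name}.png",cv2.resize(cr,None,fx=.83,fy=.83))
E
```

```text
14.999999999999998 [-0.0064 -0.0108] [0.0322 0.0291 0.0369] [0.3778 2.717  3.9383] [[-0.020918080980622592, 0.06329096305257884], [0.006318409251772178, -0.08231990100912112]]
25.0 [-0.003  -0.0076] [0.0335 0.029  0.0382] [0.4135 2.7607 3.955 ] [[-0.017895332480945325, 0.06808073549353066], [0.009916137921549658, -0.08018088479323894]]
35.0 [ 0.0001 -0.0048] [0.0358 0.0298 0.0401] [0.4372 2.8169 3.9562] [[-0.015530752577165227, 0.07228178900936012], [0.01372717062913624, -0.07850645972475197]]
45.0 [ 0.0033 -0.0027] [0.0393 0.0316 0.0428] [0.449  2.8849 3.9421] [[-0.013762388843577677, 0.07587483037047314], [0.01803506819729662, -0.0773879256291442]]
55.0 [ 0.0067 -0.0013] [0.0446 0.0349 0.0466] [0.4488 2.9631 3.9116] [[-0.0126289984275122, 0.07886379498331983], [0.023273981151459282, -0.07694536527537642]]
```

View pics/ov_top.png

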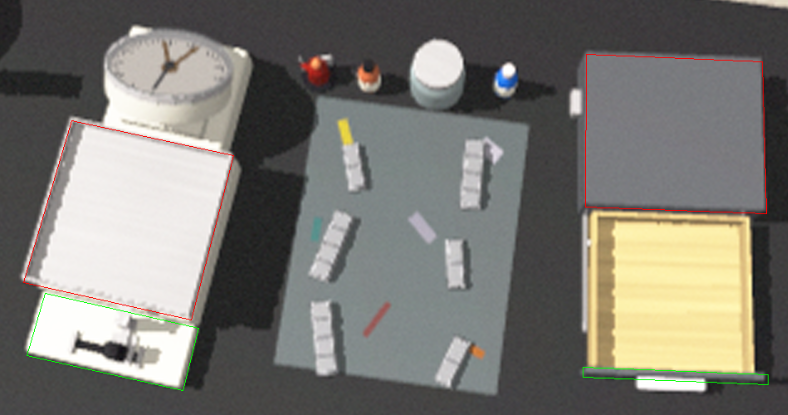

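View pics/ov_side.png

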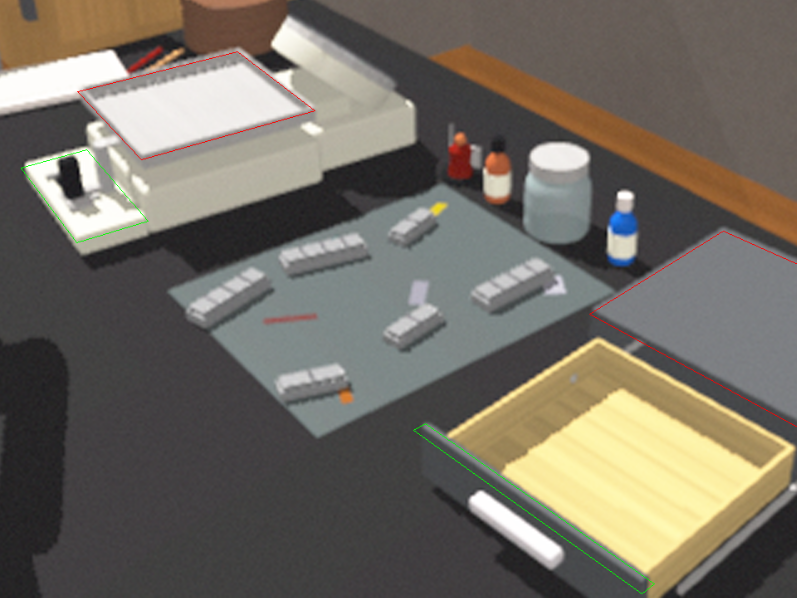

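```bash
python3 - <<'E'
from h import *
import pickle
c=pickle.load(open("c.pkl","rb"));t=c["top"];s=c["side"]
np.set_printoptions(precision=4,suppress=True)
r=Ro.from_euler('z',-SY).as_matrix()
L=lambda w:(w-[SC[0],SC[1],0])@r.T
print(L(p2w(t,[(207.4,260.5)],.078)),L(p2w(s,[(187.3,184)],.078)))
a=t["pixels"][245:280,175:235];b=s["pixels"][165:220,165:215]
cv2.imwrite("pics/l1.png",np.hstack([cv2.resize(a,(420,245*420//420),interpolation=cv2.INTER_CUBIC)]))
cv2.imwrite("pics/l2.png",cv2.resize(b,None,fx=8,fy=8,interpolation=cv2.INTER_CUBIC))
cv2.imwrite("pics/l1.png",cv2.resize(a,None,fx=10,fy=10,interpolation=cv2.INTER_CUBIC))
E
```

```text
[[-0.149  -0.0227  0.078 ]] [[-0.1476 -0.0131  0.078 ]]
```

View pics/l1.png

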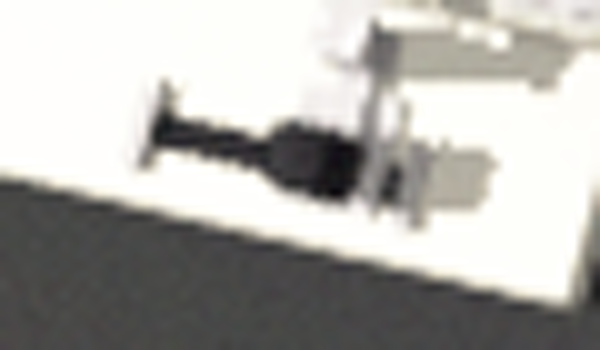

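View pics/l2.png

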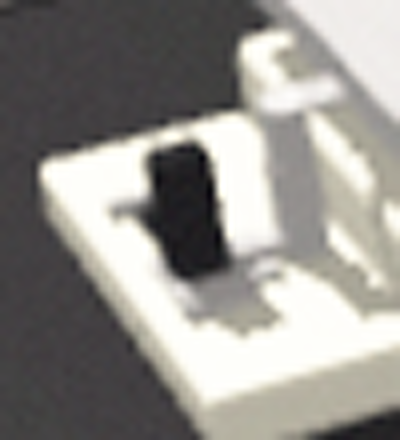

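```bash
cat > d.py <<'E'
import sys
from bench import ctrl
from h import *
np.set_printoptions(precision=3,suppress=True)
def go(*wps):
    o=ctrl.get_obs(); print("t",round(o["time_s"],2),"pos",o["eef_pos"],"open",round(o["opening"],3))
    for p,y in wps: print(delta(o,p,y).tolist())
E
python3 - <<'E'
from d import *
p=s2w([-.148,-.014,.055])[0]; y=SY+np.pi/2; print(p)
go(([p[0],p[1],.16],y),(p,y))
E
```

```text
[0.389 0.309 0.055]
t 0.2 pos [0.17  0.549 0.192] open 1.001
[-0.224, -0.0, 0.001, 31.743, -163.725, 280.307]
[-0.224, -0.0, 0.001, 136.743, -163.606, 280.328]
```

Request:
servo_tool --pt "0 0 0 0 -30 50 0.0" --pt "-0.05 0 0 0 -60 100 0.0" --pt "-0.1 0 0 0 -90 155 0.0" --pt "-0.15 0 0 10 -120 205 0.0" --pt "-0.2 0 0 20 -145 250 0.0" --pt "-0.224 0 0 32 -164 280 0.0" --pt "-0.224 0 0 32 -164 280 0.0" --pt "-0.224 0 0 32 -164 280 0.0"

```text
time_s: 1.2
eef_pos: [0.3887, 0.3095, 0.1598]
eef_rot: [0.706, 0.027, 0.707, -0.028]
wrist_force: [-0.3, -0.6, -0.0]
opening: 0.501
```

```bash
python3 - <<'E'
from d import *
p=s2w([-.148,-.014,.055])[0]; y=SY+np.pi/2
go(([p[0],p[1],.16],y),(p,y))
for n in("side","top"):
    c=ctrl.camera(n)["pixels"]; c=c[110:260,120:340] if n=="side" else c[180:300,140:280]
    cv2.imwrite(f"pics/a_{n}.png",cv2.resize(c,None,fx=3,fy=3))
E
```

```text
t 1.2 pos [0.389 0.309 0.16 ] open 0.501
[-0.001, -0.001, 0.001, -0.194, -0.052, 0.646]
[-0.001, -0.001, 0.001, 104.806, 0.025, 0.735]
```

View pics/a_side.png

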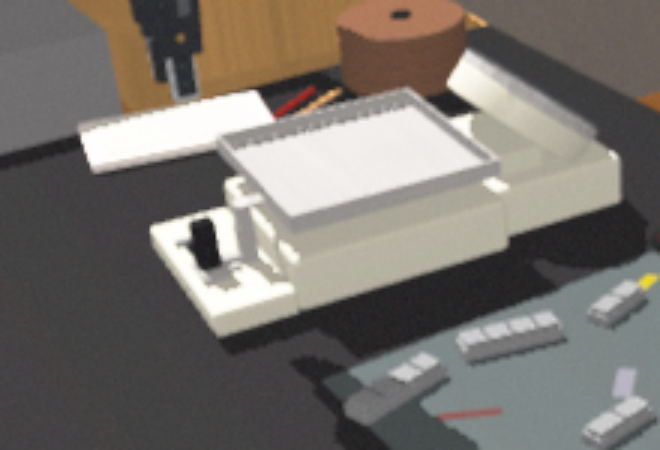

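The gripper hangs above the black fin at (205,240 in the crop). Next I descend, grip and slide.

Request:
servo_tool --pt "0 0 0 35 0 1 0.0" --pt "0 0 0 70 0 1 0.0" --pt "0 0 0 95 0 1 0.0" --pt "0 0 0 103 0 1 0.0" --pt "0 0 0 103 0 1 -0.6" --pt "0 0 0 103 0 1 -0.8" --pt "0 0 0 103 0 1 -0.8" --pt "0 0 0 103 0 1 -0.8"

```text
time_s: 2.3
eef_pos: [0.39, 0.3102, 0.0578]
eef_rot: [0.707, 0.027, 0.706, -0.027]
wrist_force: [0.8, 0.6, 0.6]
opening: 0.103
```

```bash
python3 - <<'E'
from d import *
o=ctrl.get_obs();print(o["wrist_force"],o["opening"]*85)
y=SY+np.pi/2; r=Ro.from_euler('z',SY)
go((o["eef_pos"]+r.apply([0,.045,0]),y))
for n in("side",):
    c=ctrl.camera(n)["pixels"]; c=c[110:260,120:340]
    cv2.imwrite(f"pics/b_{n}.png",cv2.resize(c,None,fx=3,fy=3))
E
```

```text
[0.76  0.604 0.553] 8.727322537312022
t 2.3 pos [0.39  0.31  0.058] open 0.103
[0.001, 0.001, -0.0, 0.006, 45.0, 0.045]
```

View pics/b_side.png

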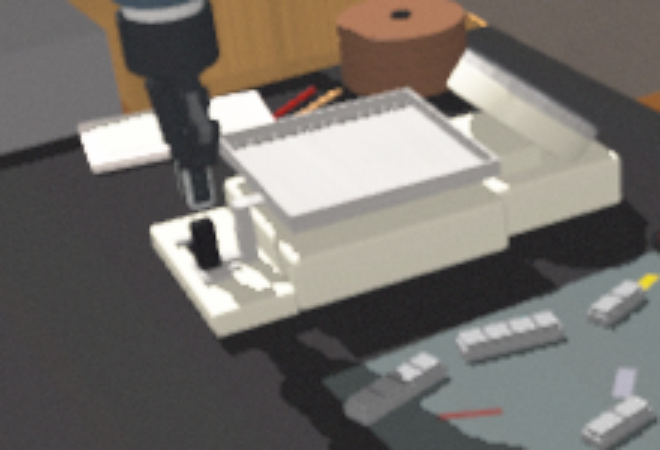

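```bash
python3 - <<'E'
from d import *
import pickle
c=pickle.load(open("c.pkl","rb"))
o=ctrl.get_obs()
for n in c: print(n,w2p(c[n],o["eef_pos"]))
q=ctrl.camera("top")["pixels"]; cv2.imwrite("pics/b_top.png",cv2.resize(q[200:300,150:270],None,fx=6,fy=6,interpolation=cv2.INTER_CUBIC))
q=ctrl.camera("side")["pixels"]; cv2.imwrite("pics/b_side2.png",cv2.resize(q[120:220,130:250],None,fx=6,fy=6,interpolation=cv2.INTER_CUBIC))
E
```

```text
top [[206.042 259.981]]
side [[188.587 190.947]]
```

View pics/b_top.png

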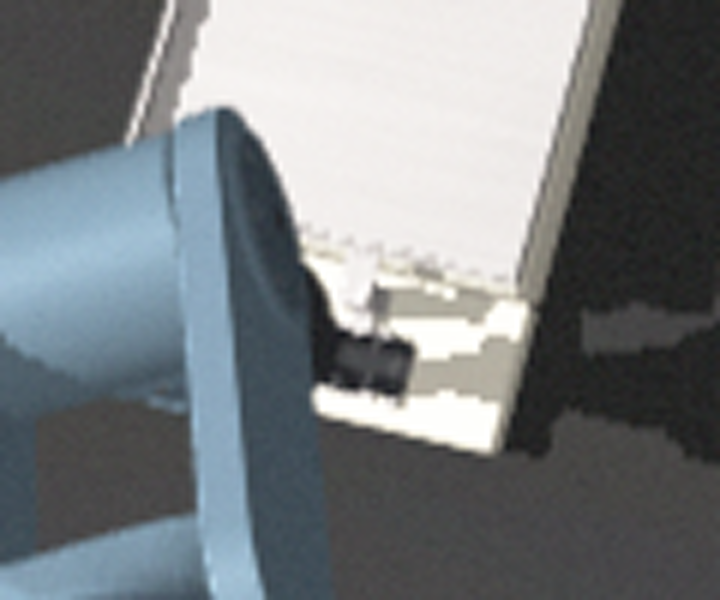

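View pics/b_side2.png

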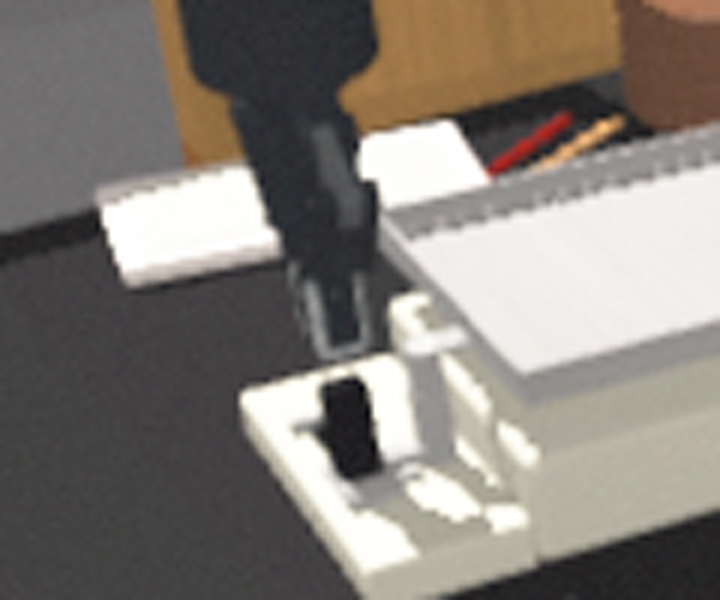

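```bash
python3 - <<'E'
from d import *
import pickle
c=pickle.load(open("c.pkl","rb"))
for p in ([.17,.549,.191],[.3887,.3095,.16],[.3902,.3102,.0578],[.3902,.3102,.078]):
  print([w2p(c[n],p).round(1).tolist() for n in c])
s=c["side"];print(p2w(s,[(187,179)],.058), -np.array(s["R"]).T@s["t"])
im=cv2.imread("pics/side0.png");cv2.imwrite("pics/st.png",cv2.resize(im[60:150,10:120],None,fx=6,fy=6))
E
```

```text
[[[83.3, 328.4]], [[63.8, 136.9]]]
[[[197.0, 256.9]], [[181.7, 155.3]]]
[[[206.0, 259.8]], [[188.7, 190.8]]]
[[[204.3, 259.2]], [[187.5, 184.0]]]
[[0.413 0.377 0.058]] [ 0.027 -0.795  0.66 ]
```

View pics/st.png

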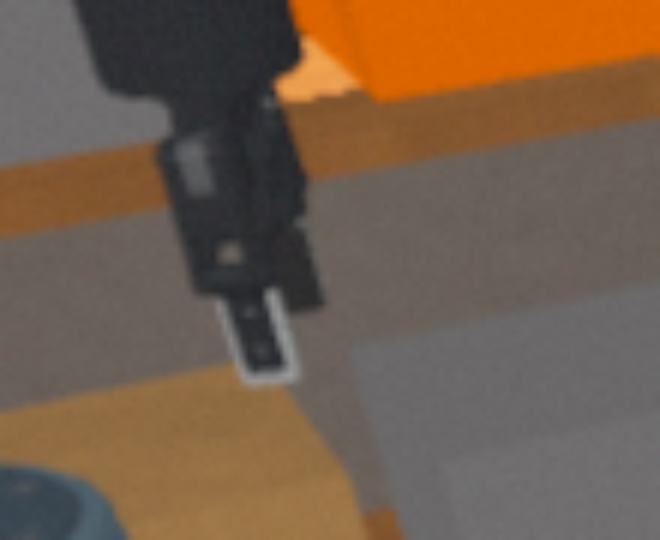

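Request:
servo_tool --pt "0 0 0 -40 0 0 -1" --pt "0 0 0 -80 0 0 -1" --pt "0 0 0 -120 -30 0 -1" --pt "0 0 0 -120 -80 20 -1" --pt "0 0 0 -120 -130 20 -1" --pt "0 0 0 -120 -180 20 -1" --pt "0 0 0 -120 -200 20 -1" --pt "0 0 0 -120 -200 20 -1"

```text
time_s: 3.45
eef_pos: [0.3945, 0.108, 0.1775]
eef_rot: [0.707, 0.028, 0.706, -0.028]
wrist_force: [-0.1, 0.1, 0.1]
opening: -0.003
```

```bash
python3 - <<'E'
from d import *
o=ctrl.get_obs();print(o["eef_pos"],o["opening"],o["wrist_force"])
for n in("side","top"):
    c=ctrl.camera(n); u=w2p(c,o["eef_pos"])[0]; print(n,u)
    x,y=int(u[0]),int(u[1])
    im=c["pixels"].copy()
    cr=cv2.resize(im[max(y-60,0):y+40,x-60:x+60],None,fx=6,fy=6,interpolation=cv2.INTER_CUBIC)
    cv2.drawMarker(cr,(int((u[0]-x+60)*6),int((u[1]-max(y-60,0))*6)),(0,0,255),0,20,1)
    cv2.imwrite(f"pics/t_{n}.png",cr)
E
```

```text
[0.395 0.108 0.178] -0.0034658591063866017 [-0.11   0.087  0.089]
side [218.409 177.21 ]
top [271.046 264.705]
```

View pics/t_side.png

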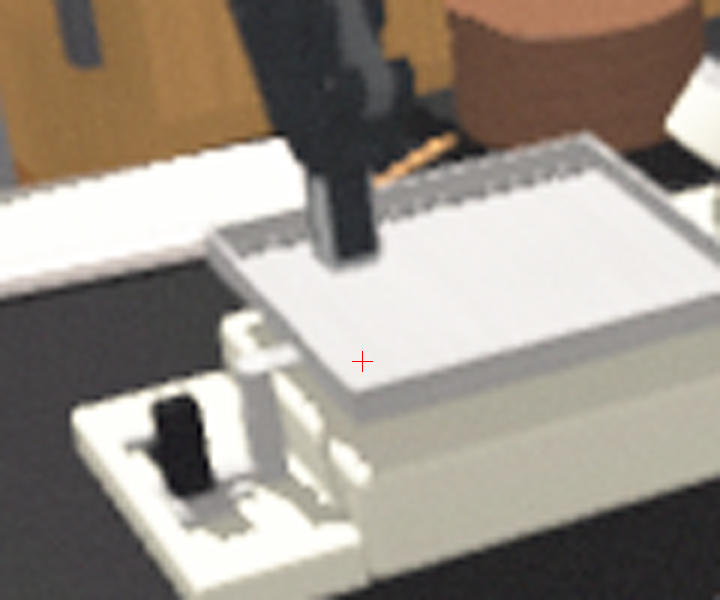

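View pics/t_top.png

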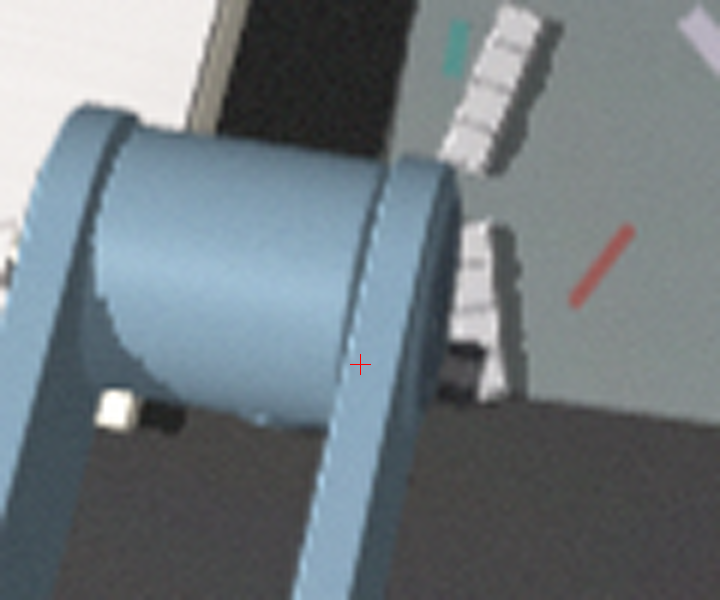

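```bash
python3 - <<'E'
from d import *
c={n:ctrl.camera(n) for n in("side","top")}
def tri(a,b):
    P=[np.array(c[n]["intrinsics"])@np.c_[c[n]["R"],c[n]["t"]] for n in("side","top")]
    X=cv2.triangulatePoints(P[0],P[1],np.array(a,float).reshape(2,1),np.array(b,float).reshape(2,1)).ravel();X=X[:3]/X[3]
    return X,[w2p(c[n],X) for n in c]
print(tri((215.6,160.5),(288.5,267)))
for z in (.1,.178,.2,.22,.25,.3): print(z,p2w(c["side"],[(215.6,160.5)],z)[0],p2w(c["top"],[(288.5,267)],z)[0])
im=c["side"]["pixels"];cv2.imwrite("pics/full.png",im)
E
```

```text
(array([0.383, 0.06 , 0.241]), [array([[219.549, 159.76 ]]), array([[286.773, 270.031]])])
0.1 [0.492 0.35  0.1  ] [0.4   0.068 0.1  ]
0.178 [0.427 0.19  0.178] [0.395 0.062 0.178]
0.2 [0.409 0.145 0.2  ] [0.393 0.06  0.2  ]
0.22 [0.392 0.104 0.22 ] [0.392 0.058 0.22 ]
0.25 [0.367 0.043 0.25 ] [0.39  0.056 0.25 ]
0.3 [ 0.326 -0.059  0.3  ] [0.387 0.052 0.3  ]
```

View pics/full.png

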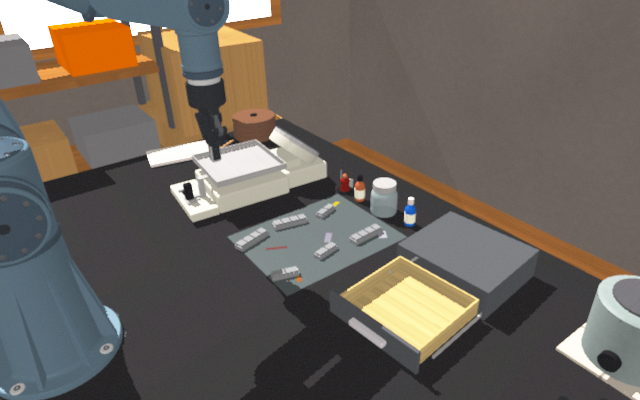

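```bash
python3 - <<'E'
from d import *
c=ctrl.camera("side")
def zs(px,xy):
    zz=np.linspace(0,.4,4001);P=w2p(c,np.c_[np.tile(xy,(4001,1)),zz]);return zz[np.argmin(np.hypot(*(P-px).T))],np.min(np.hypot(*(P-px).T))
print(zs((215.5,161.2),(.3945,.108)),zs((186.7,179.5),(.390,.3102)))
print(zs((181.7,142.3),(.3887,.3095-.02)))
go(([.345,.16,.065],SY+np.pi/2))
E
```

```text
(np.float64(0.21660000000000001), np.float64(0.5754995112440145)) (np.float64(0.091), np.float64(0.13915639230116963))
(np.float64(0.202), np.float64(0.3314683401932753))
t 3.7 pos [0.394 0.11  0.177] open -0.0
[0.002, -0.0, 0.0, 112.341, 46.26, -52.975]
```

Request:
servo_tool --pt "0 0 0 40 20 -25 -1" --pt "0 0 0 80 46 -53 -1" --pt "0 0 0 110 46 -53 -1" --pt "0 0 0 140 46 -53 -1" --pt "0 0 0 155 46 -53 -1" --pt "0 0 0 163 46 -53 -1" --pt "0 0 0 167 46 -53 -1" --pt "0 0 0 167 46 -53 -1"

```text
time_s: 4.7
eef_pos: [0.3452, 0.1599, 0.0106]
eef_rot: [0.707, 0.026, 0.706, -0.026]
wrist_force: [-0.1, 0.5, -1.0]
opening: 0.002
```

```bash
python3 - <<'E'
from d import *
o=ctrl.get_obs();print(o["eef_pos"],o["opening"],o["wrist_force"])
for n in("side",):
    c=ctrl.camera(n); u=w2p(c,o["eef_pos"])[0]; print(n,u)
    x,y=int(u[0]),int(u[1])
    im=c["pixels"].copy()
    cr=cv2.resize(im[max(y-60,0):y+40,x-60:x+60],None,fx=6,fy=6,interpolation=cv2.INTER_CUBIC)
    cv2.drawMarker(cr,(int((u[0]-x+60)*6),int((u[1]-max(y-60,0))*6)),(0,0,255),0,20,1)
    cv2.imwrite(f"pics/t2_{n}.png",cr)
E
```

```text
[0.345 0.16  0.011] 0.0023454202637903884 [-0.072  0.539 -1.019]
side [199.045 237.547]
```

View pics/t2_side.png

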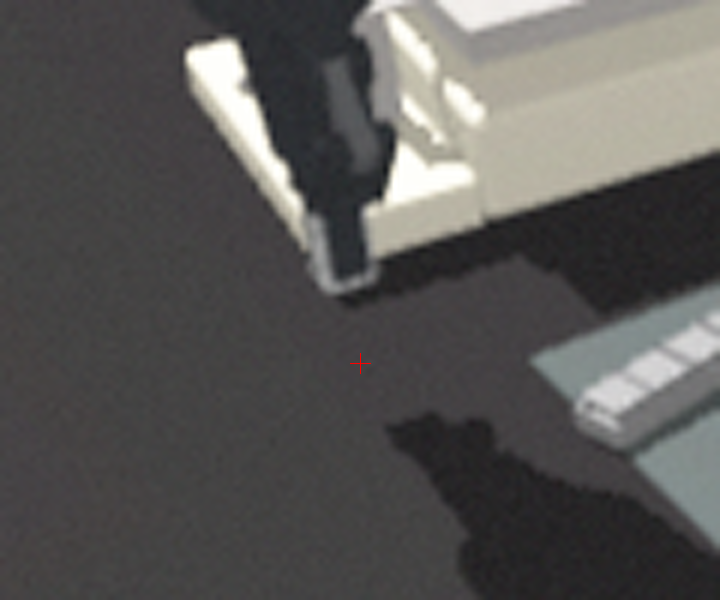

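```bash
python3 - <<'E'
from d import *
c=ctrl.camera("side");o=ctrl.get_obs()
zz=np.linspace(0,.4,4001);P=w2p(c,np.c_[np.tile(o["eef_pos"][:2],(4001,1)),zz]);e=np.hypot(*(P-[196.5,225.2]).T);i=e.argmin();print(zz[i],e[i],P[i])
E
```

```text
0.0458 0.44600736075674136 [196.939 225.123]
```

Request:
servo_tool --pt "0 0 0 10 0 0 -1" --pt "0 0 0 15 0 0 -1" --pt "0 0 0 18 0 0 -1" --pt "0 0 0 20 0 0 -1" --pt "0 0 0 22 0 0 -1" --pt "0 0 0 24 0 0 -1" --pt "0 0 0 25 0 0 -1" --pt "0 0 0 25 0 0 -1"

```text
time_s: 5.8
eef_pos: [0.3455, 0.1598, -0.0142]
eef_rot: [0.707, 0.026, 0.706, -0.026]
wrist_force: [-0.9, 0.2, -0.6]
opening: 0.002
```

Request:
servo_tool --pt "0 0 0 4 0 0 -1" --pt "0 0 0 8 0 0 -1" --pt "0 0 0 10 0 0 -1" --pt "0 0 0 12 0 0 -1" --pt "0 0 0 13 0 0 -1" --pt "0 0 0 14 0 0 -1" --pt "0 0 0 15 0 0 -1" --pt "0 0 0 15 0 0 -1"

```text
time_s: 6.8
eef_pos: [0.3455, 0.1598, -0.0292]
eef_rot: [0.707, 0.026, 0.706, -0.026]
wrist_force: [0.1, 0.5, -0.6]
opening: 0.002
```

Request:
servo_tool --pt "0 0 0 1 0 0 -1" --pt "0 0 0 1 0 0 -1" --pt "0 0 0 2 0 0 -1" --pt "0 0 0 2 0 0 -1" --pt "0 0 0 3 0 0 -1" --pt "0 0 0 3 0 0 -1" --pt "0 0 0 3 0 0 -1" --pt "0 0 0 3 0 0 -1"

```text
time_s: 7.8
eef_pos: [0.3456, 0.1598, -0.0322]
eef_rot: [0.707, 0.026, 0.706, -0.026]
wrist_force: [0.7, -0.1, 0.2]
opening: -0.001
```

Request:
servo_tool --pt "0 0 0 1 0 0 -1" --pt "0 0 0 1 0 0 -1" --pt "0 0 0 2 0 0 -1" --pt "0 0 0 2 0 0 -1" --pt "0 0 0 2 0 0 -1" --pt "0 0 0 2 0 0 -1" --pt "0 0 0 2 0 0 -1" --pt "0 0 0 2 0 0 -1"

```text
time_s: 8.8
eef_pos: [0.3456, 0.1599, -0.0342]
eef_rot: [0.707, 0.026, 0.706, -0.026]
wrist_force: [0.7, -0.1, -0.3]
opening: 0.001
```

Request:
servo_tool --pt "0 0 0 1 0 0 -1" --pt "0 0 0 1 0 0 -1" --pt "0 0 0 2 0 0 -1" --pt "0 0 0 2 0 0 -1" --pt "0 0 0 2 0 0 -1" --pt "0 0 0 2 0 0 -1" --pt "0 0 0 2 0 0 -1" --pt "0 0 0 2 0 0 -1"

```text
time_s: 9.8
eef_pos: [0.3456, 0.1599, -0.0362]
eef_rot: [0.707, 0.026, 0.706, -0.026]
wrist_force: [0.2, 0.0, 0.7]
opening: -0.004
```

```bash
python3 - <<'E'
from d import *
o=ctrl.get_obs();print(o["eef_pos"],o["opening"],o["wrist_force"])
for n in("side",):
    c=ctrl.camera(n); u=w2p(c,o["eef_pos"])[0]; print(n,u)
    x,y=int(u[0]),int(u[1])
    im=c["pixels"].copy()
    cr=cv2.resize(im[max(y-60,0):y+40,x-60:x+60],None,fx=6,fy=6,interpolation=cv2.INTER_CUBIC)
    cv2.imwrite(f"pics/t3_{n}.png",cr)
E
```

```text
[ 0.346  0.16  -0.036] -0.004217594435413962 [0.194 0.014 0.723]
side [202.043 253.37 ]
```

View pics/t3_side.png

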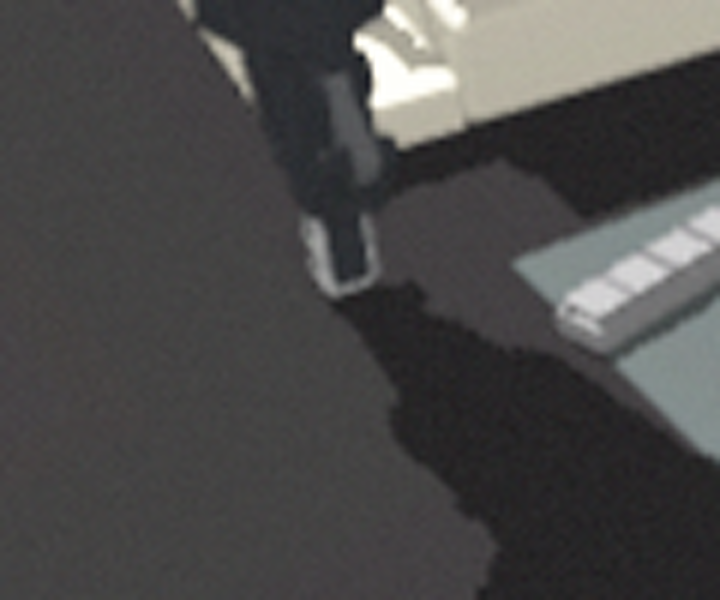

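Request:
servo_tool --pt "0 0 0 1 0 0 -1" --pt "0 0 0 1 0 0 -1" --pt "0 0 0 1 0 0 -1" --pt "0 0 0 2 0 0 -1" --pt "0 0 0 2 0 0 -1" --pt "0 0 0 2 0 0 -1" --pt "0 0 0 2 0 0 -1" --pt "0 0 0 2 0 0 -1"

```text
time_s: 10.85
eef_pos: [0.3456, 0.1599, -0.0382]
eef_rot: [0.707, 0.026, 0.706, -0.026]
wrist_force: [-0.2, 0.0, 0.8]
opening: 0.0
```

Request:
servo_tool --pt "0 0 0 1 0 0 -1" --pt "0 0 0 1 0 0 -1" --pt "0 0 0 1 0 0 -1" --pt "0 0 0 2 0 0 -1" --pt "0 0 0 2 0 0 -1" --pt "0 0 0 2 0 0 -1" --pt "0 0 0 2 0 0 -1" --pt "0 0 0 2 0 0 -1"

```text
time_s: 11.85
eef_pos: [0.3457, 0.1599, -0.0392]
eef_rot: [0.707, 0.026, 0.706, -0.026]
wrist_force: [-6.6, -1.4, 22.9]
opening: -0.0
```

```bash
python3 - <<'E'
from d import *
p=s2w([-.148,-.014,.008])[0]; y=SY+np.pi/2; print(p)
go(([p[0],p[1],.09],y),(p,y))
E
```

```text
[0.389 0.309 0.008]
t 11.85 pos [ 0.346  0.16  -0.039] open -0.0
[0.003, 0.001, 0.0, -129.171, 152.3, 32.608]
[0.003, 0.001, 0.0, -47.171, 152.316, 32.558]
```

Request:
servo_tool --pt "0 0 0 -50 0 0 0" --pt "0 0 0 -100 20 5 0" --pt "0 0 0 -129 70 15 0" --pt "0 0 0 -129 120 25 0" --pt "0 0 0 -129 152 32 0" --pt "0 0 0 -125 152 32 0" --pt "0 0 0 -90 152 32 0" --pt "0 0 0 -65 152 32 0"

```text
time_s: 12.85
eef_pos: [0.3876, 0.3078, 0.0241]
eef_rot: [0.706, 0.026, 0.707, -0.027]
wrist_force: [-0.3, 0.8, 0.0]
opening: 0.499
```

Request:
servo_tool --pt "0 0 0 10 0 0 0" --pt "0 0 0 15 0 0 0" --pt "0 0 0 15 0 0 -0.3" --pt "0 0 0 15 0 0 -0.7" --pt "0 0 0 15 0 0 -0.7" --pt "0 0 0 15 0 0 -0.7" --pt "0 0 0 15 0 0 -0.7" --pt "0 0 0 15 0 0 -0.7"

```text
time_s: 13.85
eef_pos: [0.3883, 0.3083, 0.0102]
eef_rot: [0.707, 0.026, 0.706, -0.026]
wrist_force: [-1.1, 0.8, 6.5]
opening: 0.196
```

```bash
python3 - <<'E'
from d import *
o=ctrl.get_obs();print(o["wrist_force"],o["opening"]*85)
y=SY+np.pi/2; r=Ro.from_euler('z',SY)
go((o["eef_pos"]+r.apply([0,.045,0]),y))
for n in("side",):
    c=ctrl.camera(n)["pixels"]
    cv2.imwrite(f"pics/c_{n}.png",cv2.resize(c[120:220,130:250],None,fx=6,fy=6,interpolation=cv2.INTER_CUBIC))
E
```

```text
[-1.06   0.788  6.466] 16.69739004783828
t 13.85 pos [0.388 0.308 0.01 ] open 0.196
[0.003, 0.0, 0.0, -0.019, 45.0, 0.118]
```

View pics/c_side.png

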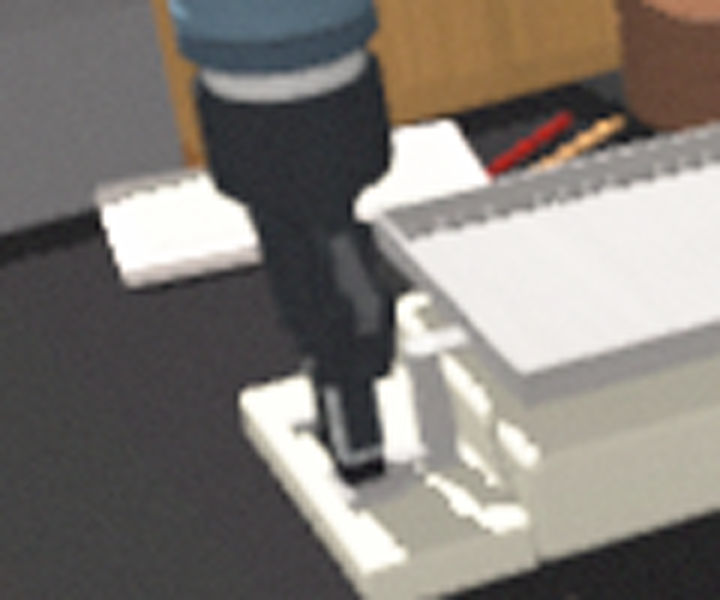

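The fin is between the pads (finger at (350,420 in crop), opening about 17 mm). Sliding it +y now.

Request:
servo_tool --pt "0 0 0 0 8 0 -0.7" --pt "0 0 0 0 16 0 -0.7" --pt "0 0 0 0 25 0 -0.7" --pt "0 0 0 0 33 0 -0.7" --pt "0 0 0 0 40 0 -0.7" --pt "0 0 0 0 44 0 -0.7" --pt "0 0 0 0 46 0 -0.7" --pt "0 0 0 0 46 0 -0.7"

```text
time_s: 14.9
eef_pos: [0.392, 0.352, 0.0102]
eef_rot: [0.707, 0.024, 0.707, -0.028]
wrist_force: [2.8, -13.4, 4.8]
opening: 0.198
```

Request:
servo_tool --pt "0 0 0 0 2 0 -0.7" --pt "0 0 0 0 3 0 -0.7" --pt "0 0 0 0 3 0 -0.7" --pt "0 0 0 0 3 0 -0.7" --pt "0 0 0 0 3 0 -0.5" --pt "0 0 0 0 2 0 -0.2" --pt "0 0 0 0 2 0 -0.2" --pt "0 0 0 -20 2 0 -0.2"

```text
time_s: 15.9
eef_pos: [0.3905, 0.3537, 0.029]
eef_rot: [0.706, 0.024, 0.708, -0.028]
wrist_force: [0.0, 0.3, 0.5]
opening: 0.401
```

Request:
servo_tool --pt "0 0 0 -40 0 0 0" --pt "0 0 0 -80 0 0 0" --pt "0 0 0 -130 0 0 0" --pt "0 0 0 -160 -60 0 0" --pt "0 0 0 -160 -120 0 0" --pt "0 0 0 -160 -180 0 0" --pt "0 0 0 -160 -240 0 0" --pt "0 0 0 -160 -240 0 0"

```text
time_s: 16.9
eef_pos: [0.3736, 0.1123, 0.1907]
eef_rot: [0.706, 0.026, 0.707, -0.03]
wrist_force: [0.3, 1.3, 0.7]
opening: 0.5
```

```bash
python3 - <<'E'
from d import *
import pickle
c={n:ctrl.camera(n) for n in("side","top")};pickle.dump(c,open("c1.pkl","wb"))
cv2.imwrite("pics/d1.png",cv2.resize(c["top"]["pixels"][125:285,160:380],None,fx=3.6,fy=3.6,interpolation=cv2.INTER_CUBIC))
cv2.imwrite("pics/d2.png",cv2.resize(c["top"]["pixels"][125:185,190:270],None,fx=9,fy=9,interpolation=cv2.INTER_CUBIC))
E
```

```text
(no output)
```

View pics/d1.png

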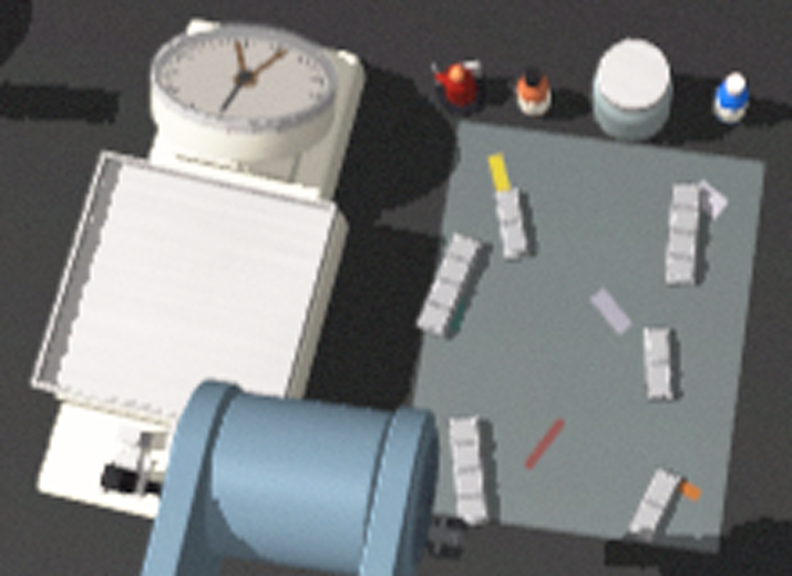

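View pics/d2.png

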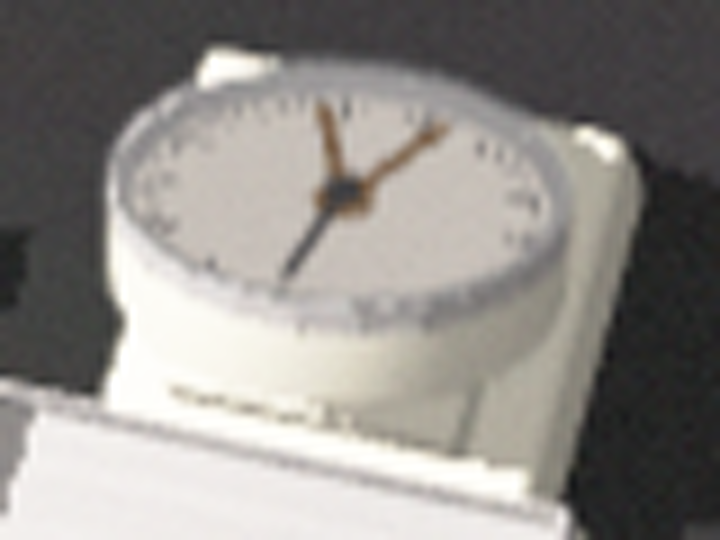

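```bash
cat >> h.py <<'E'
def findbars(c,dump=None):
    im=c["pixels"]; S=4
    big=cv2.resize(im,None,fx=S,fy=S,interpolation=cv2.INTER_CUBIC)
    mn=big.min(2).astype(int);sat=big.max(2).astype(int)-mn
    m=((mn>135)&(sat<28)).astype(np.uint8)
    roi=np.zeros_like(m); q=w2p(c,[[.36,.17,0],[.74,.14,0],[.72,-.16,0],[.36,-.2,0]])
    cv2.fillPoly(roi,[np.int32((q+.5)*S)],1); m&=roi
    m=cv2.morphologyEx(m,cv2.MORPH_CLOSE,np.ones((7,7)))
    m=cv2.morphologyEx(m,cv2.MORPH_OPEN,np.ones((9,9)))
    n,lab,st,ce=cv2.connectedComponentsWithStats(m)
    out=[]
    for i in range(1,n):
        if st[i,4]<900: continue
        ys,xs=np.where(lab==i)
        w=p2w(c,(np.c_[xs,ys]+.5)/S-.5,.014)[:,:2]
        ctr,sz,an=cv2.minAreaRect((w*1000).astype(np.float32))
        if sz[0]<sz[1]: sz=sz[::-1];an+=90
        an=(an+90)%180-90
        out.append((np.array(ctr)/1000,np.array(sz),an))
        if dump is not None:
            b=cv2.boxPoints((tuple(ctr),(sz[0],sz[1]),an))/1000
            cv2.polylines(big,[np.int32((w2p(c,np.c_[b,np.full(4,.014)])+.5)*S)],True,(0,0,255),1)
    if dump: cv2.imwrite(dump,cv2.resize(big[600:1140,1040:1540],None,fx=1.1,fy=1.1))
    return out
E
python3 - <<'E'
from d import *
import pickle
c=pickle.load(open("c1.pkl","rb"))
for b in findbars(c["top"],"pics/fb.png"): print(b)
E
```

```text
(array([ 0.669, -0.084]), array([94.292, 50.705]), 2.4149892330169678)
(array([0.654, 0.075]), array([59.667, 22.448]), 16.977783203125)
(array([0.595, 0.119]), array([90.256, 25.416]), -12.890617370605469)
(array([ 0.591, -0.022]), array([43.133, 18.6  ]), 46.119117736816406)
(array([ 0.553, -0.065]), array([59.451, 22.963]), 9.157105445861816)
(array([0.441, 0.081]), array([89.312, 31.091]), 14.368518829345703)
(array([ 0.436, -0.077]), array([58.606, 23.466]), -19.14289093017578)
```

View pics/fb.png

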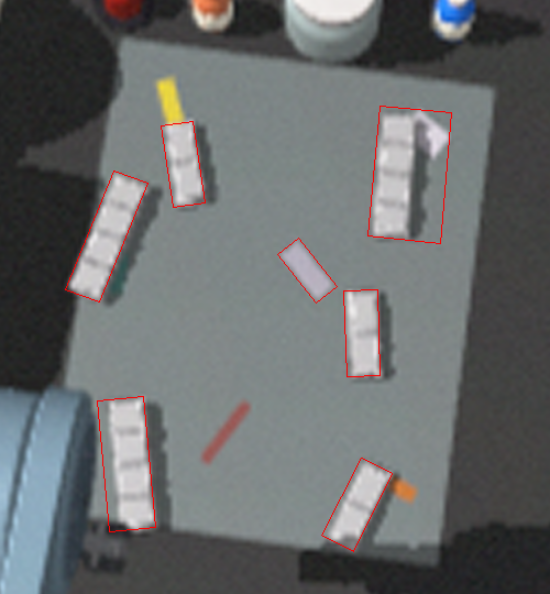

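```bash
python3 - <<'E'
from d import *
y=np.radians(12.5+90)
go(([.441,.078,.06],y),([.441,.078,-.035],y))
E
```

```text
t 17.0 pos [0.374 0.115 0.191] open 0.503
[-0.293, -0.003, 0.005, 130.785, -31.36, 70.168]
[-0.293, -0.003, 0.005, 225.784, -30.847, 70.369]
```

Request:
servo_tool --pt "-0.1 0 0 40 -10 25 0" --pt "-0.2 0 0 80 -20 50 0" --pt "-0.293 0 0 125 -31 70 0" --pt "-0.293 0 0 170 -31 70 0" --pt "-0.293 0 0 205 -31 70 0" --pt "-0.293 -0.003 0.005 220 -31 70 0" --pt "-0.293 -0.003 0.005 225 -31 70 0" --pt "-0.293 -0.003 0.005 225 -31 70 0"

```text
time_s: 18.0
eef_pos: [0.4408, 0.079, -0.0342]
eef_rot: [0.703, -0.077, 0.703, 0.078]
wrist_force: [0.6, 0.0, 0.4]
opening: 0.499
```

Request:
servo_tool --pt "0 0 0 0.5 0 0 -0.2" --pt "0 0 0 0.5 0 0 -0.5" --pt "0 0 0 0.5 0 0 -0.6" --pt "0 0 0 0.5 0 0 -0.6" --pt "0 0 0 0.5 0 0 -0.6" --pt "0 0 0 -30 0 0 -0.6" --pt "0 0 0 -80 0 0 -0.6" --pt "0 0 0 -130 0 0 -0.6"

```text
time_s: 19.0
eef_pos: [0.4402, 0.079, 0.0972]
eef_rot: [0.703, -0.077, 0.703, 0.077]
wrist_force: [1.3, 0.1, -1.5]
opening: 0.279
```

```bash
python3 - <<'E'
from d import *
c=ctrl.camera("side"); o=ctrl.get_obs(); print(o["opening"]*85)
cv2.imwrite("pics/e1.png",cv2.resize(c["pixels"][100:290,150:400],None,fx=3,fy=3,interpolation=cv2.INTER_CUBIC))
p=s2w([-.035,-.055,0])[0];y=SY+np.pi/2
go(([p[0],p[1],.15],y),([p[0],p[1],.060],y))
E
```

```text
23.450516837568085
t 19.05 pos [0.445 0.079 0.104] open 0.276
[0.297, 0.01, 0.001, -45.602, 164.773, 92.519]
[0.297, 0.01, 0.001, 44.393, 165.038, 91.65]
```

View pics/e1.png

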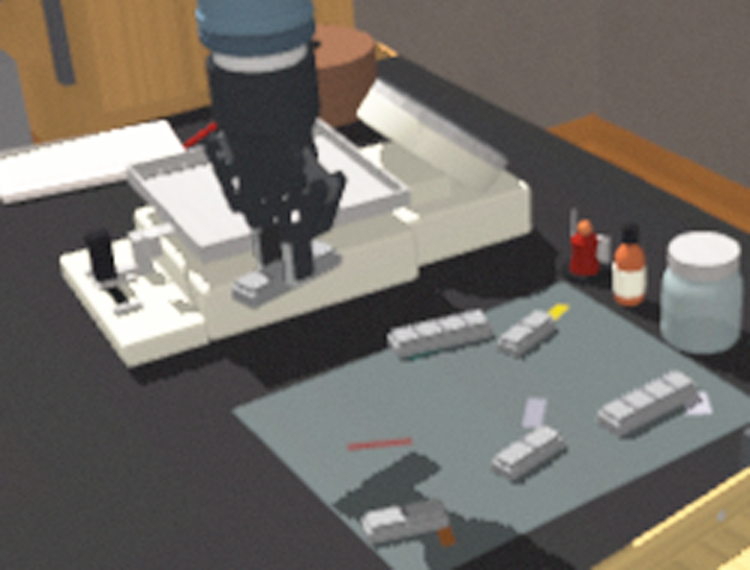

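Request:
servo_tool --pt "0.05 0 0 -45 20 10 -0.6" --pt "0.15 0 0 -70 65 35 -0.6" --pt "0.25 0 0 -70 110 60 -0.6" --pt "0.297 0.01 0 -60 150 85 -0.6" --pt "0.297 0.01 0 -45 165 92 -0.6" --pt "0.297 0.01 0 -10 165 92 -0.6" --pt "0.297 0.01 0 20 165 92 -0.6" --pt "0.297 0.01 0 30 165 92 -0.6"

```text
time_s: 20.05
eef_pos: [0.4972, 0.2594, 0.0722]
eef_rot: [0.705, 0.026, 0.708, -0.028]
wrist_force: [-0.2, 0.3, -1.5]
opening: 0.281
```

```bash
python3 - <<'E'
from d import *
p=s2w([-.035,-.055,0])[0];y=SY+np.pi/2
go(([p[0],p[1],.056],y))
c=ctrl.camera("side"); cv2.imwrite("pics/e2.png",cv2.resize(c["pixels"][100:250,150:350],None,fx=4,fy=4,interpolation=cv2.INTER_CUBIC))
E
```

```text
t 20.05 pos [0.497 0.259 0.072] open 0.281
[-0.0, -0.004, 0.003, 16.161, 0.583, 1.663]
```

View pics/e2.png

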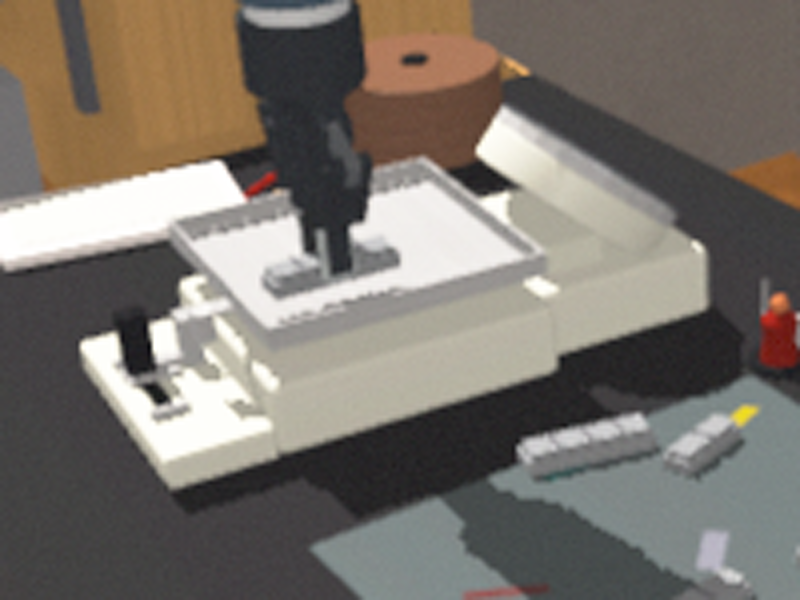

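The bar (at (330,270) in the crop) hangs just over the pan. I'll lower it slowly and release.

Request:
servo_tool --pt "0 0 0 8 0 1 -0.6" --pt "0 0 0 14 0 1 -0.6" --pt "0 0 0 16 0 1 -0.6" --pt "0 0 0 16 0 1 -0.6" --pt "0 0 0 16 0 1 -0.25" --pt "0 0 0 16 0 1 -0.15" --pt "0 0 0 16 0 1 -0.15" --pt "0 0 0 10 0 1 -0.15"

```text
time_s: 21.1
eef_pos: [0.498, 0.2592, 0.0619]
eef_rot: [0.705, 0.026, 0.708, -0.028]
wrist_force: [-0.3, 0.5, 0.3]
opening: 0.427
```

```bash
python3 - <<'E'
from d import *
y=np.radians(90-12.9)
go(([.595,.119,.10],y),([.595,.119,-.035],y))
E
```

```text
t 21.1 pos [0.498 0.259 0.062] open 0.427
[0.148, -0.004, 0.003, -38.104, -132.412, 107.329]
[0.148, -0.004, 0.003, 96.894, -131.998, 107.889]
```

Request:
servo_tool --pt "0 0 0 -50 0 0 0" --pt "0 0 0 -90 -20 10 0" --pt "0 0 0 -90 -60 45 0" --pt "0.08 0 0 -90 -100 85 0" --pt "0.148 0 0 -60 -132 107 0" --pt "0.148 0 0 -38 -132 107 0" --pt "0.148 -0.004 0.003 0 -132 107 0" --pt "0.148 -0.004 0.003 0 -132 107 0"

```text
time_s: 22.1
eef_pos: [0.5917, 0.1191, 0.0591]
eef_rot: [0.7, 0.079, 0.705, -0.08]
wrist_force: [-0.7, 0.5, 0.3]
opening: 0.497
```

```bash
python3 - <<'E'
from d import *
c=ctrl.camera("top")
cv2.imwrite("pics/f1.png",cv2.resize(c["pixels"][125:285,160:380],None,fx=3.6,fy=3.6,interpolation=cv2.INTER_CUBIC))
cv2.imwrite("pics/f2.png",cv2.resize(c["pixels"][125:185,190:270],None,fx=9,fy=9,interpolation=cv2.INTER_CUBIC))
for b in findbars(c): print(b)
y=np.radians(90-12.9)
go(([.595,.119,.10],y),([.595,.119,-.035],y))
E
```

```text
(array([ 0.682, -0.083]), array([68.583, 50.785]), 2.5265774726867676)
(array([0.658, 0.075]), array([56.725, 23.044]), 16.23858070373535)
(array([ 0.548, -0.066]), array([50.352, 22.926]), 9.803847312927246)
(array([ 0.435, -0.077]), array([62.719, 23.892]), -16.966445922851562)
t 22.15 pos [0.593 0.119 0.061] open 0.502
[-0.0, -0.003, 0.001, -38.7, 0.046, 1.433]
[-0.0, -0.003, 0.001, 96.3, 0.187, 1.793]
```

View pics/f1.png

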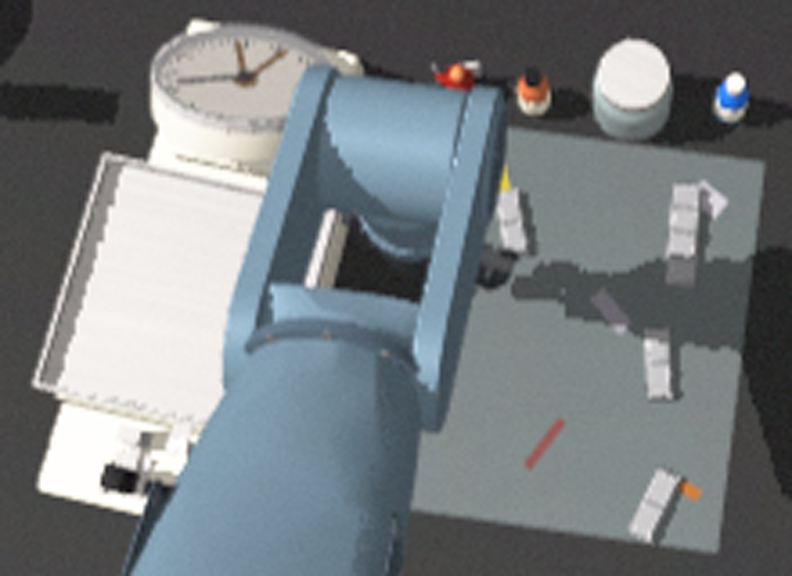

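View pics/f2.png

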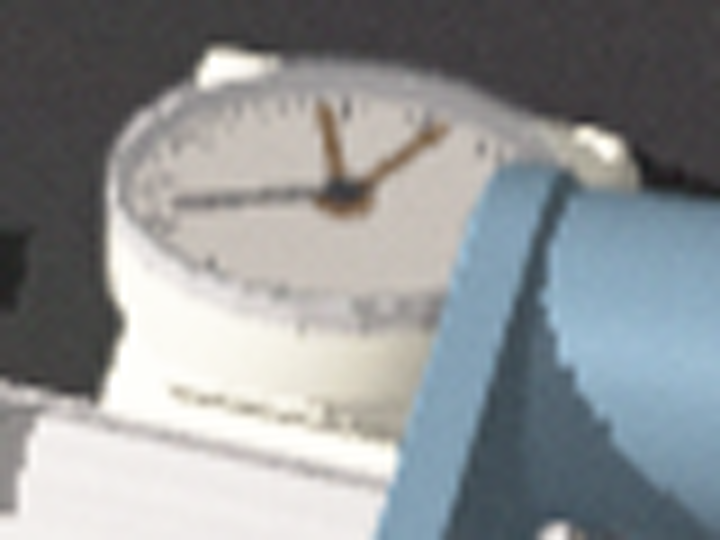

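Hand now points left (tip at (177,203) in the zoom), so the lock is free and the scale reads about 0.22 kg. Next is the second long bar.

Request:
servo_tool --pt "0 0 0 40 0 1 0" --pt "0 0 0 75 0 1 0" --pt "0 0 0 92 0 2 0" --pt "0 0 0 96 0 2 0" --pt "0 0 0 96 0 2 0" --pt "0 0 0 96 0 2 -0.3" --pt "0 0 0 96 0 2 -0.6" --pt "0 0 0 96 0 2 -0.6"

```text
time_s: 23.15
eef_pos: [0.5966, 0.1189, -0.0329]
eef_rot: [0.703, 0.079, 0.703, -0.08]
wrist_force: [-1.3, 1.0, 5.7]
opening: 0.277
```

Request:
servo_tool --pt "0 0 0 0 0 0 -0.6" --pt "0 0 0 0 0 0 -0.6" --pt "0 0 0 0 0 0 -0.6" --pt "0 0 0 -30 0 0 -0.6" --pt "0 0 0 -75 0 0 -0.6" --pt "0 0 0 -120 0 0 -0.6" --pt "0 0 0 -160 0 0 -0.6" --pt "0 0 0 -170 0 0 -0.6"

```text
time_s: 24.15
eef_pos: [0.5985, 0.119, 0.14]
eef_rot: [0.704, 0.08, 0.701, -0.079]
wrist_force: [0.2, -0.0, -2.3]
opening: 0.275
```

```bash
python3 - <<'E'
from d import *
p=s2w([-.035,0,0])[0];y=SY+np.pi/2
go(([p[0],p[1],.13],y),([p[0],p[1],.054],y))
c=ctrl.camera("side"); cv2.imwrite("pics/g2.png",cv2.resize(c["pixels"][100:250,150:350],None,fx=4,fy=4,interpolation=cv2.INTER_CUBIC))
E
```

```text
t 24.15 pos [0.598 0.119 0.14 ] open 0.275
[-0.148, 0.005, -0.0, 9.482, 169.468, -136.694]
[-0.148, 0.005, -0.0, 85.481, 169.407, -137.086]
```

View pics/g2.png

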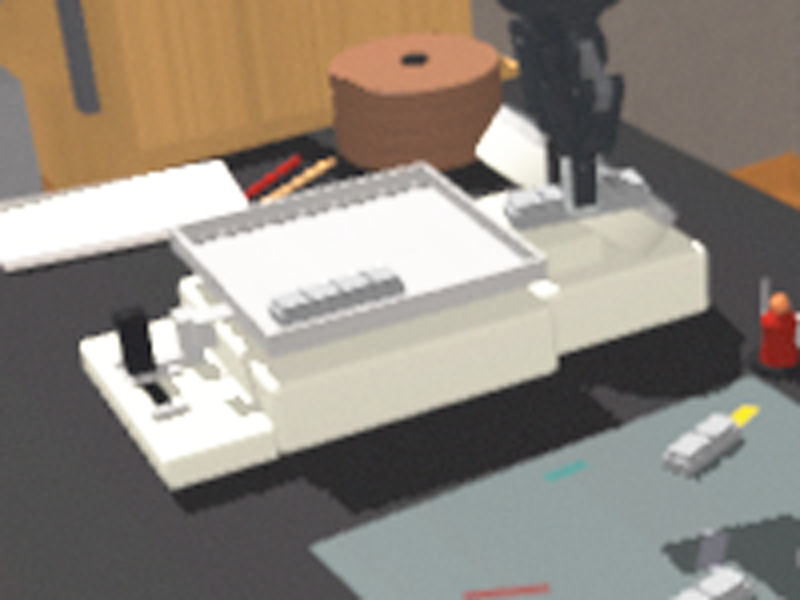

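Request:
servo_tool --pt "-0.03 0 0 0 25 -20 -0.6" --pt "-0.08 0 0 0 65 -52 -0.6" --pt "-0.12 0 0 0 105 -84 -0.6" --pt "-0.148 0 0 5 145 -116 -0.6" --pt "-0.148 0.005 0 15 169 -137 -0.6" --pt "-0.148 0.005 0 45 169 -137 -0.6" --pt "-0.148 0.005 0 65 169 -137 -0.6" --pt "-0.148 0.005 0 70 169 -137 -0.6"

```text
time_s: 25.2
eef_pos: [0.5004, 0.3131, 0.0658]
eef_rot: [0.704, 0.027, 0.709, -0.028]
wrist_force: [-0.8, -0.1, -2.7]
opening: 0.279
```

```bash
python3 - <<'E'
from d import *
p=s2w([-.035,0,0])[0];y=SY+np.pi/2
go(([p[0],p[1],.052],y))
E
```

```text
t 25.2 pos [0.5   0.313 0.066] open 0.279
[-0.001, -0.006, 0.002, 13.749, 1.866, 2.643]
```

Request:
servo_tool --pt "0 0 0 7 1 2 -0.6" --pt "0 0 0 12 2 2 -0.6" --pt "0 0 0 14 2 2 -0.6" --pt "0 0 0 14 2 2 -0.6" --pt "0 0 0 14 2 2 -0.25" --pt "0 0 0 14 2 2 -0.15" --pt "0 0 0 14 2 2 -0.15" --pt "0 0 0 8 2 2 -0.15"

```text
time_s: 26.2
eef_pos: [0.5022, 0.3148, 0.0577]
eef_rot: [0.704, 0.027, 0.709, -0.028]
wrist_force: [-0.2, -0.1, 1.2]
opening: 0.428
```

```bash
python3 - <<'E'
from d import *
y=np.radians(94)
go(([.50,.314,.15],y),([.66,-.075,.15],y),([.665,-.075,.06],y))
E
```

```text
t 26.2 pos [0.502 0.315 0.058] open 0.428
[-0.148, -0.007, 0.002, -92.329, -1.157, -2.733]
[-0.148, -0.007, 0.002, -92.724, -376.553, 187.001]
[-0.148, -0.007, 0.002, -2.762, -375.941, 192.615]
```

Request:
servo_tool --pt "0 0 0 -50 0 0 0" --pt "0 0 0 -92 -30 15 0" --pt "0 0 0 -92 -85 42 0" --pt "-0.05 0 0 -92 -140 70 0" --pt "-0.1 0 0 -92 -195 97 0" --pt "-0.148 0 0 -92 -250 125 0" --pt "-0.148 0 0 -92 -305 152 0" --pt "-0.148 0 0 -92 -355 178 0"

```text
time_s: 27.2
eef_pos: [0.6534, -0.055, 0.15]
eef_rot: [0.704, -0.025, 0.709, 0.024]
wrist_force: [0.2, 0.7, 0.0]
opening: 0.497
```

```bash
python3 - <<'E'
from d import *
c=ctrl.camera("top")
cv2.imwrite("pics/h1.png",cv2.resize(c["pixels"][125:285,160:380],None,fx=3.6,fy=3.6,interpolation=cv2.INTER_CUBIC))
cv2.imwrite("pics/h2.png",cv2.resize(c["pixels"][125:185,190:270],None,fx=9,fy=9,interpolation=cv2.INTER_CUBIC))
y=np.radians(94)
go(([.665,-.076,.06],y),([.665,-.076,-.035],y))
E
```

```text
t 27.25 pos [ 0.656 -0.062  0.15 ] open 0.498
[-0.005, -0.004, 0.006, 90.103, -13.666, 8.914]
[-0.005, -0.004, 0.006, 185.101, -13.095, 9.336]
```

View pics/h1.png

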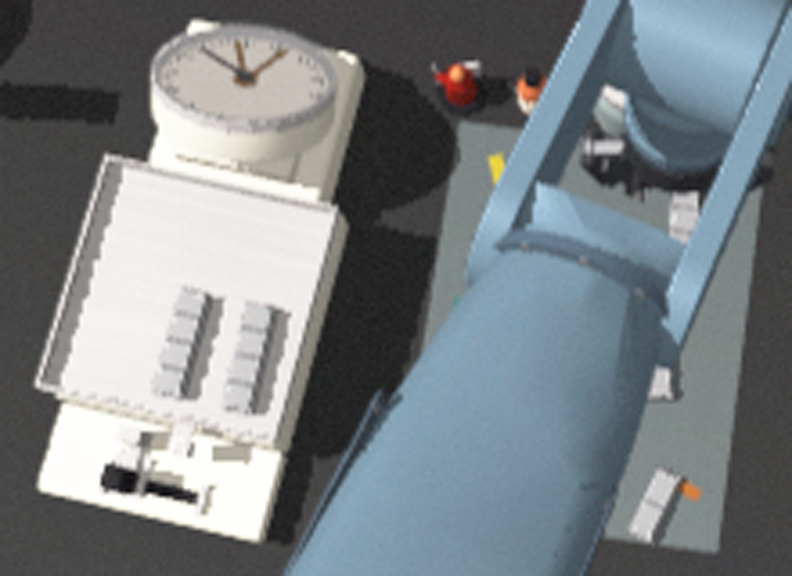

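View pics/h2.png

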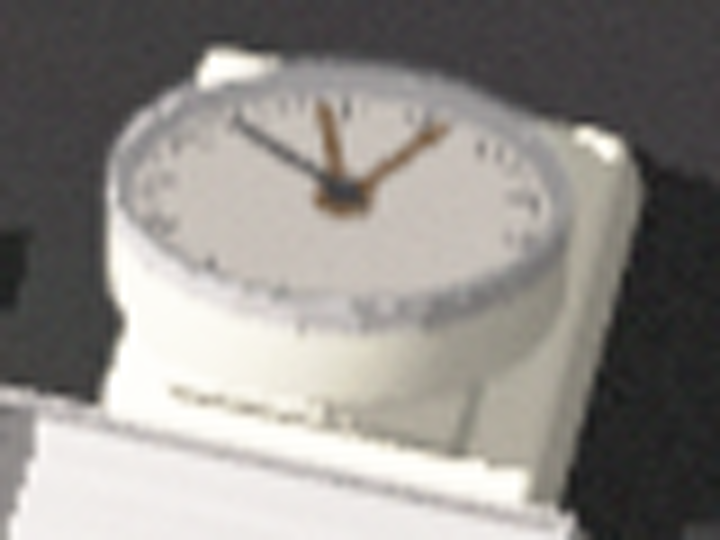

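Request:
servo_tool --pt "0 0 0 30 -13 9 0" --pt "0 0 0 75 -13 9 0" --pt "0 0 0 120 -13 9 0" --pt "0 0 0 160 -13 9 0" --pt "0 0 0 180 -13 9 0" --pt "0 0 0 185 -13 9 0" --pt "0 0 0 185 -13 9 0" --pt "0 0 0 185 -13 9 -0.3"

```text
time_s: 28.25
eef_pos: [0.6662, -0.0762, -0.0328]
eef_rot: [0.706, -0.026, 0.707, 0.021]
wrist_force: [0.1, 0.8, 1.2]
opening: 0.349
```

Request:
servo_tool --pt "0 0 0 0 0 0 -0.6" --pt "0 0 0 0 0 0 -0.6" --pt "0 0 0 0 0 0 -0.6" --pt "0 0 0 0 0 0 -0.6" --pt "0 0 0 -30 0 0 -0.6" --pt "0 0 0 -75 0 0 -0.6" --pt "0 0 0 -120 0 0 -0.6" --pt "0 0 0 -165 0 0 -0.6"

```text
time_s: 29.25
eef_pos: [0.6657, -0.0749, 0.1327]
eef_rot: [0.706, -0.025, 0.708, 0.021]
wrist_force: [-0.2, -0.0, -2.0]
opening: 0.279
```

```bash
python3 - <<'E'
from d import *
p=s2w([-.035,.055,0])[0];y=SY+np.pi/2
go(([p[0],p[1],.13],y),([p[0],p[1],.05],y))
c=ctrl.camera("side"); cv2.imwrite("pics/i2.png",cv2.resize(c["pixels"][100:290,150:430],None,fx=2.8,fy=2.8,interpolation=cv2.INTER_CUBIC))
E
```

```text
t 29.25 pos [ 0.666 -0.075  0.133] open 0.279
[0.142, -0.002, 0.007, 0.138, 453.799, -129.129]
[0.142, -0.002, 0.007, 80.136, 454.316, -128.912]
```

View pics/i2.png

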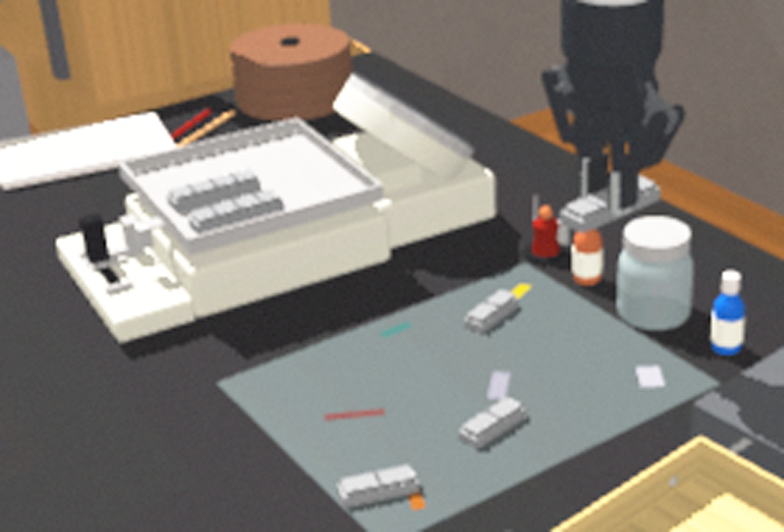

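Request:
servo_tool --pt "0 0 0 -10 40 -20 -0.6" --pt "0 0 0 -10 95 -40 -0.6" --pt "0 0 0 -10 150 -60 -0.6" --pt "0.04 0 0 -10 205 -75 -0.6" --pt "0.08 0 0 -10 260 -90 -0.6" --pt "0.12 0 0 -10 315 -105 -0.6" --pt "0.142 0 0 -10 370 -118 -0.6" --pt "0.142 0 0.007 -10 420 -129 -0.6"

```text
time_s: 30.3
eef_pos: [0.5122, 0.3367, 0.1446]
eef_rot: [0.709, 0.026, 0.704, -0.028]
wrist_force: [-0.2, 0.0, -2.1]
opening: 0.273
```

```bash
python3 - <<'E'
from d import *
p=s2w([-.035,.055,0])[0];y=SY+np.pi/2
go(([p[0],p[1],.049],y))
E
```

```text
t 30.3 pos [0.512 0.337 0.145] open 0.273
[0.001, 0.007, 0.002, 95.439, 32.586, -8.032]
```

Request:
servo_tool --pt "0 0 0 10 32 -7 -0.6" --pt "0 0.007 0 45 32 -7 -0.6" --pt "0 0.007 0 75 32 -8 -0.6" --pt "0 0.007 0 90 32 -8 -0.6" --pt "0 0.007 0 95 32 -8 -0.6" --pt "0 0.007 0 96 32 -8 -0.6" --pt "0 0.007 0 96 32 -8 -0.6" --pt "0 0.007 0 96 32 -8 -0.6"

```text
time_s: 31.3
eef_pos: [0.508, 0.3692, 0.0496]
eef_rot: [0.707, 0.026, 0.706, -0.027]
wrist_force: [0.4, -0.5, -2.2]
opening: 0.273
```

Request:
servo_tool --pt "0 0 0 0 0 0 -0.3" --pt "0 0 0 0 0 0 -0.15" --pt "0 0 0 0 0 0 -0.15" --pt "0 0 0 -10 0 0 -0.15" --pt "0 0 0 -40 0 0 -0.15" --pt "0 0 0 -90 0 0 -0.15" --pt "0 0 0 -95 -50 5 -0.15" --pt "0 0 0 -95 -105 10 -0.15"

```text
time_s: 32.3
eef_pos: [0.5107, 0.2637, 0.147]
eef_rot: [0.709, 0.026, 0.705, -0.026]
wrist_force: [0.8, -0.1, -0.5]
opening: 0.428
```

Request:
servo_tool --pt "0 0 0 0 -40 0 -0.15" --pt "0 0 0 0 -95 0 -0.15" --pt "0 0 0 0 -150 0 -0.15" --pt "0 0 0 0 -205 0 -0.15" --pt "0 0 0 0 -260 0 -0.15" --pt "0 0 0 0 -315 0 -0.15" --pt "0 0 0 0 -330 0 -0.15" --pt "0 0 0 0 -330 0 -0.15"

```text
time_s: 33.3
eef_pos: [0.4865, -0.0659, 0.1475]
eef_rot: [0.709, 0.027, 0.704, -0.027]
wrist_force: [-0.1, -0.3, 0.6]
opening: 0.422
```

```bash
python3 - <<'E'
from d import *
c=ctrl.camera("top")
cv2.imwrite("pics/j1.png",cv2.resize(c["pixels"][125:285,160:480],None,fx=2.5,fy=2.5,interpolation=cv2.INTER_CUBIC))
cv2.imwrite("pics/j2.png",cv2.resize(c["pixels"][125:185,190:270],None,fx=9,fy=9,interpolation=cv2.INTER_CUBIC))
for b in findbars(c): print(b)
go()
E
```

```text
(array([ 0.7  , -0.091]), array([34.546, 24.561]), 57.7078742980957)
(array([0.655, 0.075]), array([62.441, 23.382]), 16.23858070373535)
(array([ 0.435, -0.077]), array([62.736, 24.146]), -17.033493041992188)
t 33.35 pos [ 0.486 -0.065  0.147] open 0.424
```

View pics/j1.png

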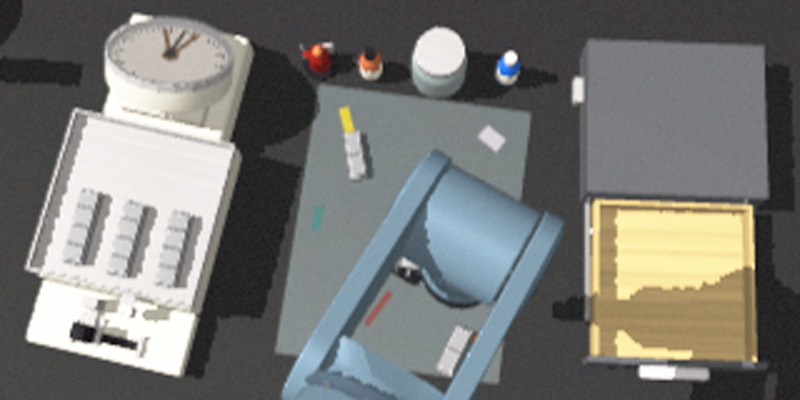

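View pics/j2.png

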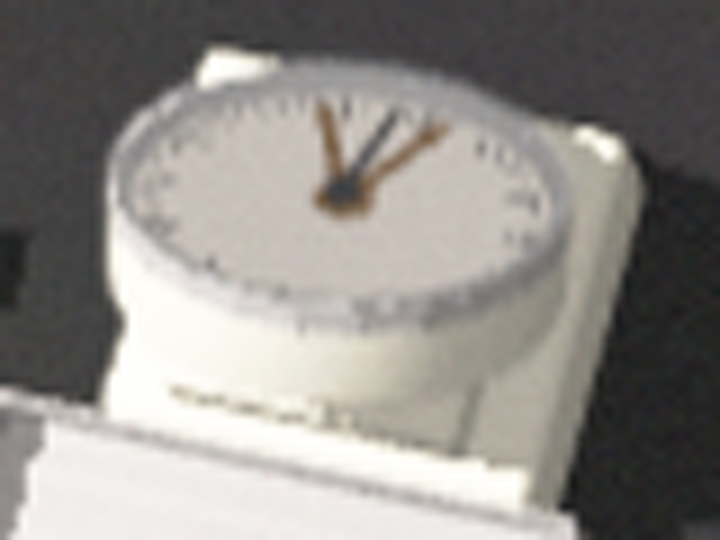

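```bash
python3 - <<'E'
from d import *
y=np.radians(73)
go(([.435,-.077,.03],y),([.435,-.077,-.036],y))
E
```

```text
t 33.35 pos [ 0.486 -0.065  0.147] open 0.424
[0.222, 0.006, -0.001, 117.0, -15.961, -51.092]
[0.222, 0.006, -0.001, 182.999, -15.988, -51.486]
```

Request:
servo_tool --pt "0.1 0 0 40 -5 -15 0" --pt "0.2 0 0 80 -10 -35 0" --pt "0.222 0.006 0 120 -16 -51 0" --pt "0.222 0.006 0 160 -16 -51 0" --pt "0.222 0.006 0 178 -16 -51 0" --pt "0.222 0.006 0 183 -16 -51.5 0" --pt "0.222 0.006 0 183 -16 -51.5 0" --pt "0.222 0.006 0 183 -16 -51.5 -0.4"

```text
time_s: 34.35
eef_pos: [0.436, -0.077, -0.035]
eef_rot: [0.7, 0.104, 0.699, -0.104]
wrist_force: [-0.3, -0.6, -0.5]
opening: 0.307
```

Request:
servo_tool --pt "0 0 0 0 0 0 -0.65" --pt "0 0 0 0 0 0 -0.65" --pt "0 0 0 0 0 0 -0.65" --pt "0 0 0 0 0 0 -0.65" --pt "0 0 0 -30 0 0 -0.65" --pt "0 0 0 -75 0 0 -0.65" --pt "0 0 0 -110 0 0 -0.65" --pt "0 0 0 -130 0 0 -0.65"

```text
time_s: 35.35
eef_pos: [0.4364, -0.0774, 0.0967]
eef_rot: [0.701, 0.104, 0.698, -0.104]
wrist_force: [-0.5, 0.1, -1.5]
opening: 0.23
```

```bash
cat >> h.py <<'E'
DC=np.array([.546,-.325]);DY=np.radians(5.7)
def d2w(p): return s2w(p,DC,DY)
E
python3 - <<'E'
from d import *
p=d2w([-.045,.035,0])[0];y=DY+np.pi/2
go(([p[0],p[1],.09],y),([p[0],p[1],-.022],y))
c=ctrl.camera("side"); cv2.imwrite("pics/k2.png",cv2.resize(c["pixels"][140:370,220:520],None,fx=2.5,fy=2.5,interpolation=cv2.INTER_CUBIC))
c=ctrl.camera("top"); cv2.imwrite("pics/k1.png",cv2.resize(c["pixels"][125:185,190:270],None,fx=9,fy=9,interpolation=cv2.INTER_CUBIC))
E
```

```text
t 35.35 pos [ 0.436 -0.077  0.097] open 0.23
[-0.396, 0.004, 0.0, 7.128, -189.863, 122.021]
[-0.396, 0.004, 0.0, 119.127, -189.91, 121.574]
```

View pics/k2.png

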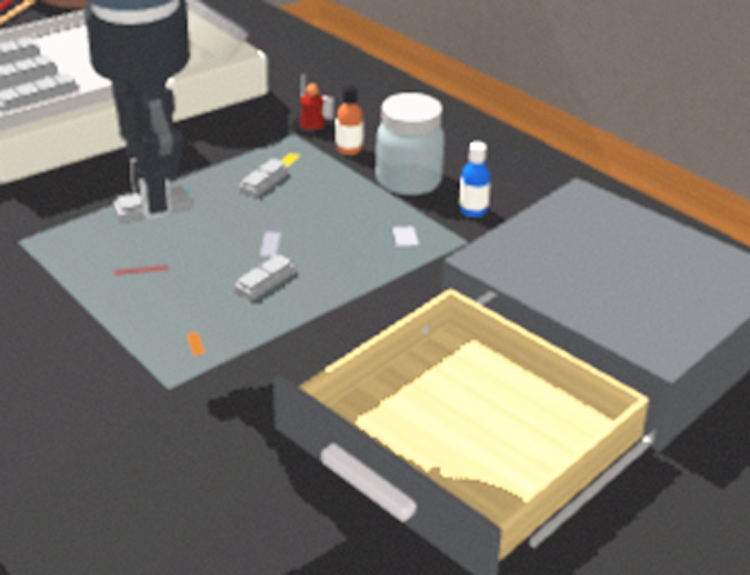

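View pics/k1.png

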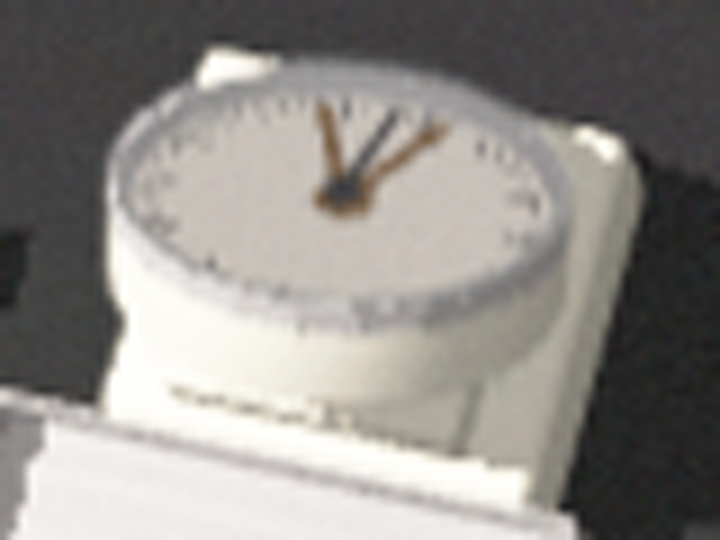

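Request:
servo_tool --pt "-0.05 0 0 0 -40 25 -0.65" --pt "-0.15 0 0 0 -85 55 -0.65" --pt "-0.25 0 0 0 -130 85 -0.65" --pt "-0.35 0 0 0 -175 112 -0.65" --pt "-0.396 0 0 5 -190 122 -0.65" --pt "-0.396 0.004 0 30 -190 122 -0.65" --pt "-0.396 0.004 0 60 -190 122 -0.65" --pt "-0.396 0.004 0 80 -190 122 -0.65"

```text
time_s: 36.45
eef_pos: [0.4975, -0.2941, 0.0145]
eef_rot: [0.706, -0.035, 0.707, 0.036]
wrist_force: [-0.5, -1.1, -0.0]
opening: 0.23
```

```bash
python3 - <<'E'
from d import *
p=d2w([-.045,.035,0])[0];y=DY+np.pi/2
go(([p[0],p[1],-.0215],y))
c=ctrl.camera("side"); cv2.imwrite("pics/l3.png",cv2.resize(c["pixels"][170:370,300:520],None,fx=3,fy=3,interpolation=cv2.INTER_CUBIC))
c=ctrl.camera("top")
z3=lambda p:np.array(p)/9+[190,125]
P=z3([(343,190),(323,103),(440,130),(392,110),(288,278),(177,203),(238,120)])
for tau in np.radians([30,40,50,60]):
    a=dial(c,P,tau,.165-.074*np.sin(tau)); d=a[1:]-a[0]
    print(np.degrees(tau),np.linalg.norm(d,axis=1),np.mod(np.arctan2(d[:,1],-d[:,0]),2*np.pi))
E
```

```text
t 36.45 pos [ 0.497 -0.294  0.014] open 0.23
[0.0, -0.001, -0.002, 35.971, -0.671, 0.234]
29.999999999999996 [0.028 0.039 0.031 0.035 0.056 0.04 ] [2.78  3.978 3.545 0.412 1.285 1.967]
40.0 [0.03  0.041 0.034 0.038 0.057 0.04 ] [2.842 3.971 3.565 0.431 1.273 1.996]
50.0 [0.032 0.044 0.037 0.043 0.059 0.04 ] [2.916 3.948 3.573 0.438 1.25  2.044]
59.99999999999999 [0.036 0.048 0.043 0.049 0.061 0.04 ] [2.999 3.908 3.569 0.434 1.213 2.118]
```

View pics/l3.png

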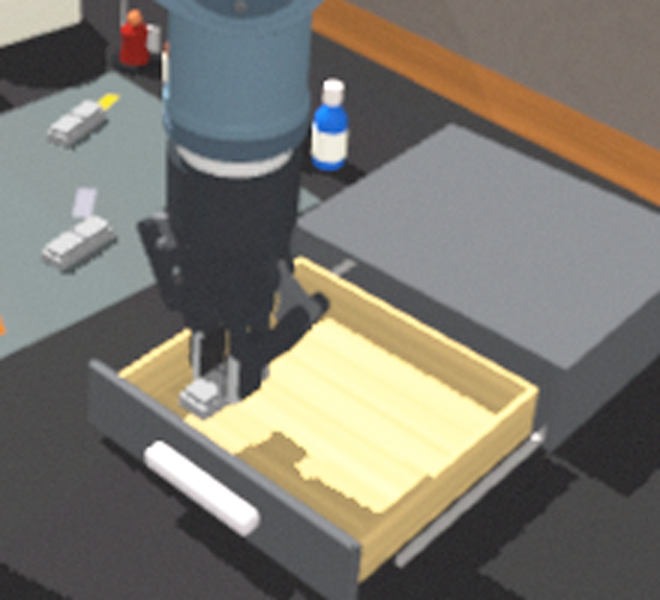

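Request:
servo_tool --pt "0 0 0 12 0 0 -0.65" --pt "0 0 0 24 0 0 -0.65" --pt "0 0 0 33 0 0 -0.65" --pt "0 0 0 36 0 0 -0.65" --pt "0 0 0 36 0 0 -0.65" --pt "0 0 0 36 0 0 -0.35" --pt "0 0 0 36 0 0 -0.25" --pt "0 0 0 36 0 0 -0.25"

```text
time_s: 37.55
eef_pos: [0.4968, -0.2933, -0.0217]
eef_rot: [0.705, -0.034, 0.707, 0.036]
wrist_force: [0.3, -0.9, 0.2]
opening: 0.376
```

```bash
python3 - <<'E'
from d import *
y=np.radians(90+9.5)
go(([.553,-.067,.10],y),([.553,-.067,-.036],y))
E
```

```text
t 37.55 pos [ 0.497 -0.293 -0.022] open 0.376
[-0.066, -0.002, -0.003, -121.236, 219.977, 78.166]
[-0.066, -0.002, -0.003, 14.763, 219.56, 78.473]
```

Request:
servo_tool --pt "0 0 0 -45 0 0 -0.25" --pt "0 0 0 -95 0 0 -0.25" --pt "0 0 0 -121 45 15 -0.1" --pt "-0.03 0 0 -121 100 35 0" --pt "-0.066 0 0 -121 155 55 0" --pt "-0.066 0 0 -121 205 75 0" --pt "-0.066 0 0 -121 220 78 0" --pt "-0.066 0 0 -121 220 78 0"

```text
time_s: 38.55
eef_pos: [0.5528, -0.0665, 0.0998]
eef_rot: [0.704, -0.058, 0.705, 0.06]
wrist_force: [-0.5, -0.5, -0.1]
opening: 0.502
```

```bash
python3 - <<'E'
from d import *
y=np.radians(90+9.5)
go(([.553,-.067,.10],y),([.553,-.067,-.036],y))
c=ctrl.camera("side"); cv2.imwrite("pics/m3.png",cv2.resize(c["pixels"][140:370,220:520],None,fx=2.5,fy=2.5,interpolation=cv2.INTER_CUBIC))
E
```

```text
t 38.55 pos [ 0.553 -0.066  0.1  ] open 0.502
[0.002, -0.002, -0.003, -0.235, -0.565, 0.141]
[0.002, -0.002, -0.003, 135.764, -0.948, 0.445]
```

View pics/m3.png

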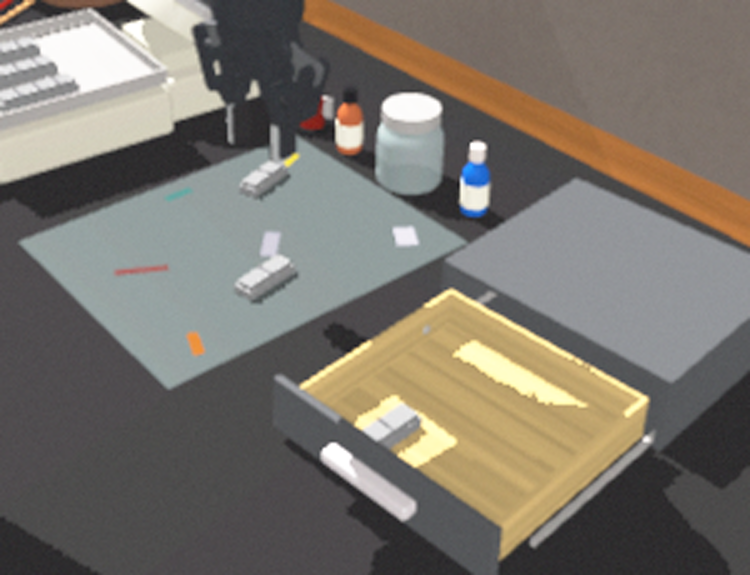

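The first short lies in the drawer (at (395,430)) and the second short hasn't moved. I'll grip that one.

Request:
servo_tool --pt "0 0 0 45 0 0 0" --pt "0 0 0 90 -1 0 0" --pt "0 0 0 122 -1 0 0" --pt "0 0 0 134 -1 0 0" --pt "0 0 0 136 -1 0 0" --pt "0 0 0 136 -1 0 0" --pt "0 0 0 136 -1 0 -0.4" --pt "0 0 0 136 -1 0 -0.65"

```text
time_s: 39.6
eef_pos: [0.5538, -0.0687, -0.0346]
eef_rot: [0.705, -0.058, 0.705, 0.059]
wrist_force: [-1.4, -0.1, 6.2]
opening: 0.234
```

Request:
servo_tool --pt "0 0 0 0 0 0 -0.65" --pt "0 0 0 0 0 0 -0.65" --pt "0 0 0 0 0 0 -0.65" --pt "0 0 0 -30 0 0 -0.65" --pt "0 0 0 -75 0 0 -0.65" --pt "0 0 0 -110 0 0 -0.65" --pt "0 0 0 -125 0 0 -0.65" --pt "0 0 0 -125 0 0 -0.65"

```text
time_s: 40.6
eef_pos: [0.5543, -0.0689, 0.0908]
eef_rot: [0.705, -0.059, 0.704, 0.059]
wrist_force: [-0.6, -0.4, -0.5]
opening: 0.231
```

```bash
python3 - <<'E'
from d import *
p=d2w([-.045,-.035,0])[0];y=DY+np.pi/2
go(([p[0],p[1],.09],y),([p[0],p[1],-.0215],y))
E
```

```text
t 40.6 pos [ 0.554 -0.069  0.091] open 0.231
[0.067, 0.001, -0.001, 0.543, -283.031, -97.881]
[0.067, 0.001, -0.001, 112.043, -283.088, -98.016]
```

Request:
servo_tool --pt "0 0 0 0 -45 -15 -0.65" --pt "0.03 0 0 0 -100 -35 -0.65" --pt "0.067 0 0 0 -155 -55 -0.65" --pt "0.067 0 0 0 -210 -75 -0.65" --pt "0.067 0 0 0 -265 -93 -0.65" --pt "0.067 0 0 0 -283 -98 -0.65" --pt "0.067 0 0 30 -283 -98 -0.65" --pt "0.067 0 0 65 -283 -98 -0.65"

```text
time_s: 41.6
eef_pos: [0.5042, -0.3635, 0.0234]
eef_rot: [0.706, -0.034, 0.706, 0.036]
wrist_force: [-0.0, 0.2, -0.8]
opening: 0.234
```

```bash
python3 - <<'E'
from d import *
p=d2w([-.045,-.035,0])[0];y=DY+np.pi/2
go(([p[0],p[1],-.0215],y))
E
```

```text
t 41.6 pos [ 0.504 -0.363  0.023] open 0.234
[-0.0, 0.001, -0.002, 44.945, -0.944, 0.373]
```

Request:
servo_tool --pt "0 0 0 20 -1 0 -0.65" --pt "0 0 0 35 -1 0 -0.65" --pt "0 0 0 42 -1 0 -0.65" --pt "0 0 0 45 -1 0 -0.65" --pt "0 0 0 45 -1 0 -0.65" --pt "0 0 0 45 -1 0 -0.35" --pt "0 0 0 45 -1 0 -0.25" --pt "0 0 0 45 -1 0 -0.25"

```text
time_s: 42.6
eef_pos: [0.5046, -0.3646, -0.0211]
eef_rot: [0.707, -0.035, 0.706, 0.036]
wrist_force: [-1.3, -0.5, -0.1]
opening: 0.373
```

Request:
servo_tool --pt "0 0 0 -45 0 0 -0.25" --pt "0 0 0 -95 0 0 -0.25" --pt "0 0 0 -121 50 20 -0.1" --pt "0 0 0 -121 110 35 0" --pt "0 0 0 -121 165 50 0" --pt "0 0 0 -121 220 70 0" --pt "0 0 0 -121 275 90 0" --pt "0 0 0 -121 300 100 0"

```text
time_s: 43.6
eef_pos: [0.5745, -0.0533, 0.1007]
eef_rot: [0.707, -0.035, 0.706, 0.037]
wrist_force: [0.8, -0.9, -0.0]
opening: 0.501
```

```bash
python3 - <<'E'
from d import *
c=ctrl.camera("top")
cv2.imwrite("pics/n1.png",cv2.resize(c["pixels"][125:285,160:480],None,fx=2.5,fy=2.5,interpolation=cv2.INTER_CUBIC))
for b in findbars(c): print(b)
y=np.radians(90+16.5)
go(([.655,.075,.08],y),([.655,.075,-.036],y))
E
```

```text
(array([0.654, 0.075]), array([61.752, 22.799]), 15.267111778259277)
t 43.65 pos [ 0.575 -0.051  0.101] open 0.497
[-0.185, 0.002, -0.003, 21.233, 117.265, 92.473]
[-0.185, 0.002, -0.003, 137.232, 116.919, 92.237]
```

View pics/n1.png

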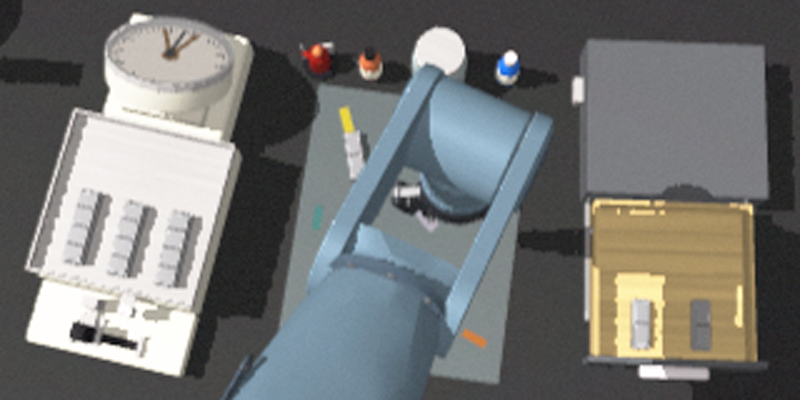

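Request:
servo_tool --pt "-0.05 0 0 0 40 30 0" --pt "-0.12 0 0 10 80 60 0" --pt "-0.17 0 0 20 117 92 0" --pt "-0.17 0.002 0 60 117 92 0" --pt "-0.17 0.002 0 105 117 92 0" --pt "-0.17 0.002 0 130 117 92 0" --pt "-0.17 0.002 0 137 117 92 0" --pt "-0.17 0.002 0 137 117 92 0"

```text
time_s: 44.65
eef_pos: [0.6551, 0.0748, -0.0354]
eef_rot: [0.701, -0.095, 0.7, 0.097]
wrist_force: [0.2, 0.7, -0.2]
opening: 0.497
```

```bash
python3 - <<'E'
from d import *
y=np.radians(90+16)
go(([.655,.075,-.036],y))
E
```

```text
t 44.65 pos [ 0.655  0.075 -0.035] open 0.497
[-0.007, 0.001, -0.003, 0.585, 0.253, -0.001]
```

Request:
servo_tool --pt "0 0 0 0.5 0 0 -0.3" --pt "0 0 0 0.5 0 0 -0.65" --pt "0 0 0 0.5 0 0 -0.65" --pt "0 0 0 0.5 0 0 -0.65" --pt "0 0 0 0.5 0 0 -0.65" --pt "0 0 0 -30 0 0 -0.65" --pt "0 0 0 -80 0 0 -0.65" --pt "0 0 0 -125 0 -10 -0.65"

```text
time_s: 45.65
eef_pos: [0.6458, 0.0717, 0.0915]
eef_rot: [0.701, -0.095, 0.7, 0.097]
wrist_force: [0.3, -0.9, -1.1]
opening: 0.234
```

```bash
python3 - <<'E'
from d import *
p=d2w([.04,0,0])[0];y=DY+np.pi/2
go(([p[0],p[1],.09],y),([p[0],p[1],-.0215],y))
E
```

```text
t 45.65 pos [0.646 0.072 0.092] open 0.234
[0.173, 0.002, -0.002, 0.366, -362.066, -163.613]
[0.173, 0.002, -0.002, 111.865, -362.324, -163.825]
```

Request:
servo_tool --pt "0 0 0 -10 -40 -18 -0.65" --pt "0.03 0 0 -10 -90 -40 -0.65" --pt "0.07 0 0 -10 -142 -64 -0.65" --pt "0.11 0 0 -10 -195 -88 -0.65" --pt "0.15 0 0 -10 -248 -112 -0.65" --pt "0.173 0 0 -10 -300 -136 -0.65" --pt "0.173 0 0 -5 -350 -158 -0.65" --pt "0.173 0.002 0 0 -362 -164 -0.65"

```text
time_s: 46.65
eef_pos: [0.5845, -0.325, 0.0907]
eef_rot: [0.706, -0.034, 0.706, 0.034]
wrist_force: [0.6, 0.6, -1.2]
opening: 0.227
```

```bash
python3 - <<'E'
from d import *
p=d2w([.04,0,0])[0];y=DY+np.pi/2
go(([p[0],p[1],-.0215],y))
E
```

```text
t 46.65 pos [ 0.584 -0.325  0.091] open 0.227
[-0.004, 0.0, -0.001, 112.23, 3.74, 1.677]
```

Request:
servo_tool --pt "0 0 0 40 4 2 -0.65" --pt "0 0 0 80 4 2 -0.65" --pt "0 0 0 102 4 2 -0.65" --pt "0 0 0 110 4 2 -0.65" --pt "0 0 0 112 4 2 -0.65" --pt "0 0 0 112 4 2 -0.4" --pt "0 0 0 112 4 2 -0.25" --pt "0 0 0 112 4 2 -0.25"

```text
time_s: 47.65
eef_pos: [0.5866, -0.3211, -0.0203]
eef_rot: [0.707, -0.034, 0.706, 0.034]
wrist_force: [0.6, -0.1, -0.0]
opening: 0.373
```

Request:
servo_tool --pt "0 0 0 -45 0 0 -0.25" --pt "0 0 0 -95 0 0 -0.25" --pt "0 0 0 -120 0 -50 -1" --pt "0 0 0 -120 0 -105 -1" --pt "0 0 0 -120 0 -160 -1" --pt "0 0 0 -120 0 -215 -1" --pt "0 0 0 -120 0 -215 -1" --pt "0 0 0 -120 0 -215 -1"

```text
time_s: 48.65
eef_pos: [0.3729, -0.3424, 0.1002]
eef_rot: [0.707, -0.034, 0.705, 0.033]
wrist_force: [-0.2, 0.5, 0.3]
opening: -0.001
```

```bash
python3 - <<'E'
from d import *
c=ctrl.camera("top");go()
cv2.imwrite("pics/o1.png",cv2.resize(c["pixels"][125:305,160:480],None,fx=2.5,fy=2.5,interpolation=cv2.INTER_CUBIC))
c=ctrl.camera("side"); cv2.imwrite("pics/o2.png",cv2.resize(c["pixels"][140:400,260:560],None,fx=2.5,fy=2.3,interpolation=cv2.INTER_CUBIC))
E
```

```text
t 48.7 pos [ 0.373 -0.342  0.1  ] open 0.001
```

View pics/o1.png

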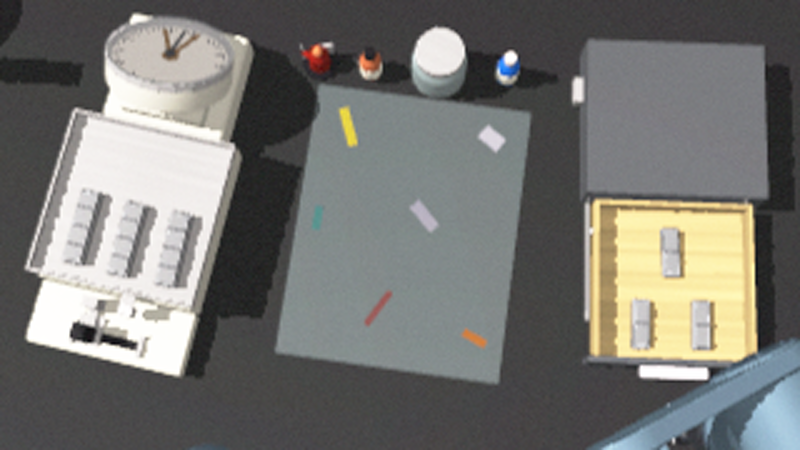

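View pics/o2.png

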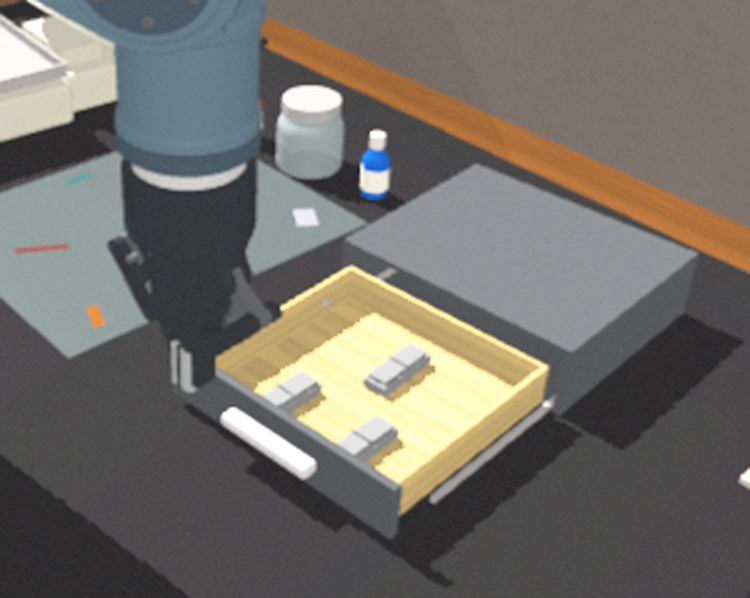

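```bash
python3 - <<'E'
from d import *
y=DY+np.pi/2
go(*[([*d2w([x,0,0])[0][:2],z],y) for x,z in((-.16,.03),(-.16,-.026),(-.127,-.026),(0,-.026),(.068,-.026))])
E
```

```text
t 48.75 pos [ 0.374 -0.342  0.1  ] open -0.006
[-0.003, 0.002, 0.001, 69.962, -0.049, 13.155]
[-0.003, 0.002, 0.001, 125.962, 0.014, 13.042]
[-0.003, 0.002, 0.001, 126.028, 0.112, 46.042]
[-0.003, 0.002, 0.001, 126.284, 0.49, 173.041]
[-0.003, 0.002, 0.001, 126.421, 0.693, 241.041]
```

Request:
servo_tool --pt "0 0 0 45 0 3 -1" --pt "0 0 0 90 0 8 -1" --pt "0 0 0 118 0 13 -1" --pt "0 0 0 125 0 13 -1" --pt "0 0 0 126 0 22 -1" --pt "0 0 0 126 0 34 -1" --pt "0 0 0 126 0 46 -1" --pt "0 0 0 126 0 56 -1"

```text
time_s: 49.75
eef_pos: [0.4308, -0.3372, -0.0251]
eef_rot: [0.707, -0.035, 0.705, 0.034]
wrist_force: [-2.1, -0.9, 0.8]
opening: -0.001
```

```bash
python3 - <<'E'
from d import *
y=DY+np.pi/2
o=ctrl.get_obs();print(o["wrist_force"])
go(*[([*d2w([x,0,0])[0][:2],z],y) for x,z in((.068,-.026),)])
c=ctrl.camera("side"); cv2.imwrite("pics/q2.png",cv2.resize(c["pixels"][160:400,260:560],None,fx=2.5,fy=2.3,interpolation=cv2.INTER_CUBIC))
E
```

```text
[-2.116 -0.932  0.84 ]
t 49.75 pos [ 0.431 -0.337 -0.025] open -0.001
[-0.002, 0.002, 0.002, 1.35, 1.124, 183.864]
```

View pics/q2.png

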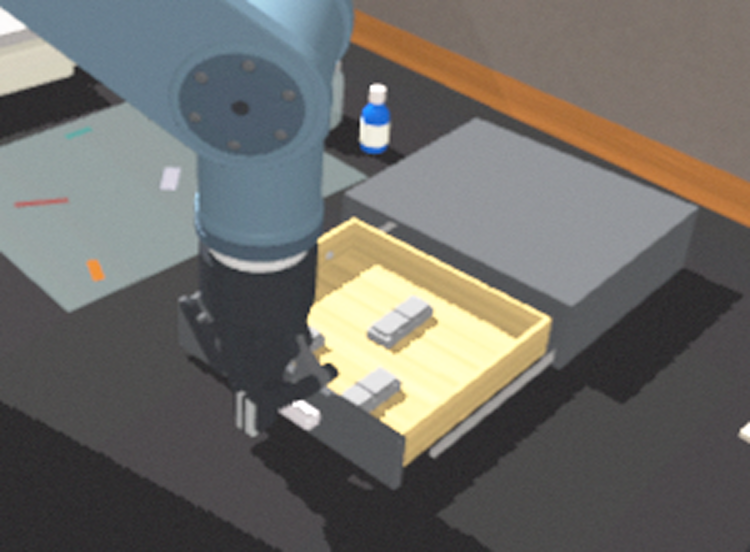

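Request:
servo_tool --pt "0 0 0 0 0 12 -1" --pt "0 0 0 0 0 30 -1" --pt "0 0 0 0 0 50 -1" --pt "0 0 0 0 0 70 -1" --pt "0 0 0 0 1 90 -1" --pt "0 0 0 0 1 110 -1" --pt "0 0 0 0 1 130 -1" --pt "0 0 0 0 1 145 -1"

```text
time_s: 50.8
eef_pos: [0.5772, -0.3215, -0.0249]
eef_rot: [0.707, -0.035, 0.705, 0.034]
wrist_force: [-2.3, -0.3, 0.9]
opening: 0.003
```

Request:
servo_tool --pt "0 0 0 0 0 8 -1" --pt "0 0 0 0 0 15 -1" --pt "0 0 0 0 0 22 -1" --pt "0 0 0 0 0 28 -1" --pt "0 0 0 0 0 34 -1" --pt "0 0 0 0 0 38 -1" --pt "0 0 0 0 0 40 -1" --pt "0 0 0 0 0 40 -1"

```text
time_s: 51.8
eef_pos: [0.6062, -0.3182, -0.025]
eef_rot: [0.7, -0.033, 0.712, 0.035]
wrist_force: [-42.4, 0.6, 26.2]
opening: -0.002
```

```bash
python3 - <<'E'
from d import *
o=ctrl.get_obs();print(o["wrist_force"], Ro.from_euler('z',-DY).apply(o["eef_pos"]-[DC[0],DC[1],0]))
c=ctrl.camera("side"); cv2.imwrite("pics/r2.png",cv2.resize(c["pixels"][160:400,260:560],None,fx=2.5,fy=2.3,interpolation=cv2.INTER_CUBIC))
E
```

```text
[-42.38    0.605  26.182] [ 0.061  0.001 -0.025]
```

View pics/r2.png

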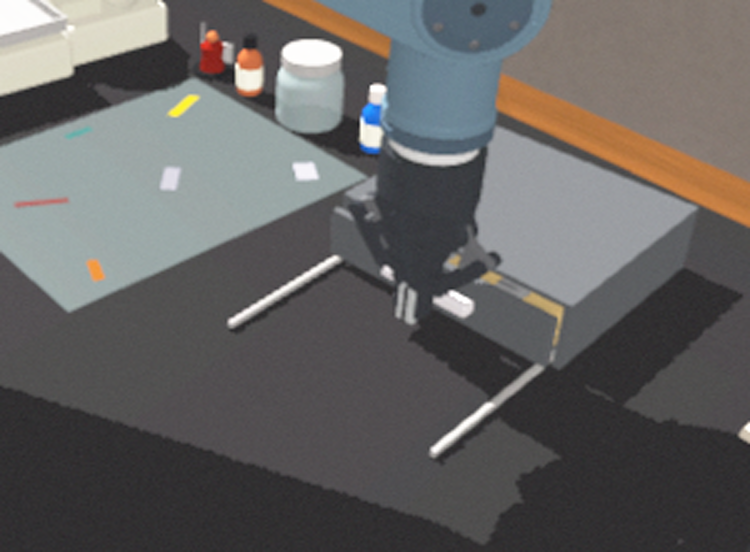

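Request:
servo_tool --pt "0 0 0 0 0 -5 -1" --pt "0 0 0 0 0 -15 -1" --pt "0 0 0 0 0 -30 -1" --pt "0 0 0 0 0 -60 -1" --pt "0 0 0 0 0 -100 -1" --pt "0 0 0 0 0 -130 -1" --pt "0 0 0 0 0 -150 -1" --pt "0 0 0 0 0 -150 -1"

```text
time_s: 52.85
eef_pos: [0.4558, -0.3326, -0.0225]
eef_rot: [0.7, -0.033, 0.712, 0.035]
wrist_force: [0.6, -0.6, 0.0]
opening: -0.004
```

```bash
python3 - <<'E'
from d import *
o=ctrl.get_obs();print(o["wrist_force"],o["eef_pos"])
c=ctrl.camera("side"); cv2.imwrite("pics/s2.png",cv2.resize(c["pixels"][200:350,370:550],None,fx=4.2,fy=4,interpolation=cv2.INTER_CUBIC))
c=ctrl.camera("top"); cv2.imwrite("pics/s1.png",cv2.resize(c["pixels"][130:280,370:490],None,fx=4,fy=4,interpolation=cv2.INTER_CUBIC))
E
```

```text
[ 0.637 -0.6    0.02 ] [ 0.456 -0.333 -0.022]
```

View pics/s2.png

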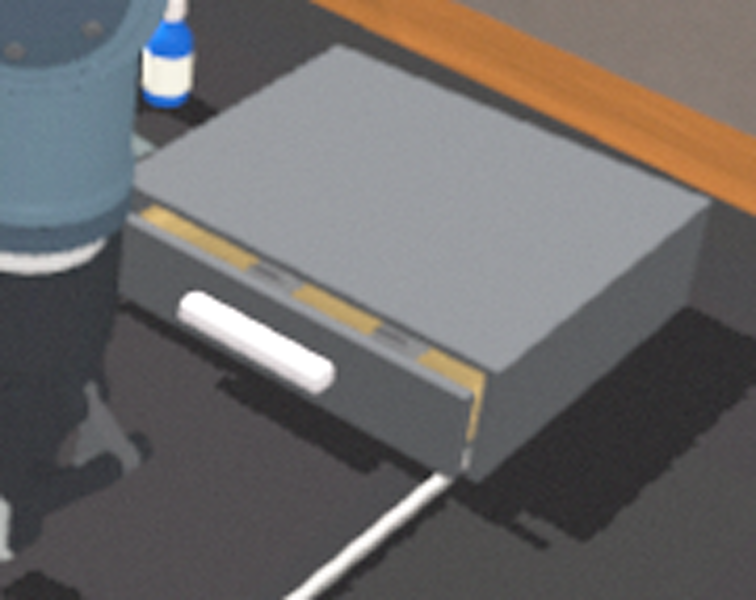

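View pics/s1.png

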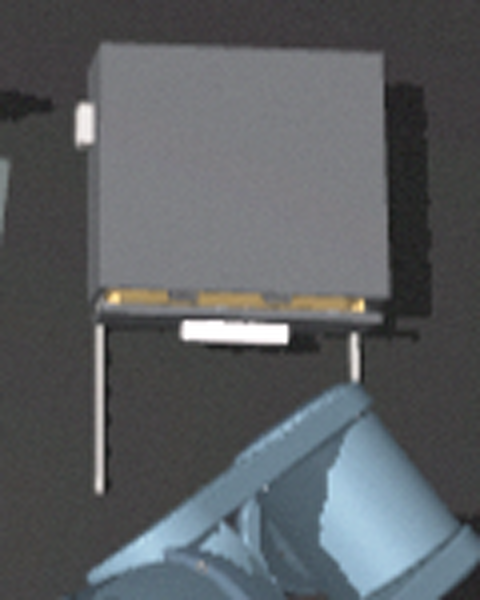

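```bash
cat >> h.py <<'E'
def delta_t(o,pos,yaw,th):
    q=o["eef_rot"];R0=Ro.from_quat([q[1],q[2],q[3],q[0]])
    rv=(R0.inv()*rot(yaw)*Ro.from_rotvec([0,-th,0])).as_rotvec()
    s=R0.inv().apply(np.array(pos)-o["eef_pos"])*1000
    return np.round(np.r_[rv,s],3)
E
python3 - <<'E'
from d import *
y=DY+np.pi/2;o=ctrl.get_obs();print(o["q"])
print(delta_t(o,[*d2w([.02,0,0])[0][:2],.03],y,.5).tolist())
print(delta_t(o,[*d2w([.02,0,0])[0][:2],-.0055],y,.5).tolist())
E
```

```text
[-0.832  0.454  1.744 -0.014  0.955 -2.491]
[-0.003, -0.516, -0.002, -53.882, -0.458, 108.016]
[-0.003, -0.516, -0.002, -18.386, -0.565, 108.591]
```

Request:
servo_tool --pt "0 -0.1 0 -30 0 10 -1" --pt "0 -0.25 0 -54 0 30 -1" --pt "0 -0.4 0 -54 0 50 -1" --pt "0 -0.516 0 -54 0 75 -1" --pt "0 -0.516 0 -54 0 95 -1" --pt "0 -0.516 0 -54 0 100 -1" --pt "0 -0.516 0 -35 0 100 -1" --pt "0 -0.516 0 -20 0 100 -1"

```text
time_s: 53.95
eef_pos: [0.5575, -0.3224, -0.0048]
eef_rot: [0.858, -0.022, 0.511, 0.042]
wrist_force: [0.5, -0.5, -0.3]
opening: -0.002
```

```bash
python3 - <<'E'
from d import *
y=DY+np.pi/2;o=ctrl.get_obs();print(o["q"],o["eef_pos"],o["wrist_force"])
for x in(.02,.07,.088): print(delta_t(o,[*d2w([x,0,0])[0][:2],-.0045],y,.5).tolist())
c=ctrl.camera("side"); cv2.imwrite("pics/u2.png",cv2.resize(c["pixels"][180:350,370:550],None,fx=4.2,fy=3.5,interpolation=cv2.INTER_CUBIC))
E
```

```text
[-0.95   0.409  1.888  0.69   0.708 -3.119] [ 0.557 -0.322 -0.005] [ 0.453 -0.503 -0.288]
[-0.006, -0.004, -0.002, 3.692, -1.433, 7.452]
[-0.006, -0.004, -0.002, 27.507, -1.233, 51.416]
[-0.006, -0.004, -0.002, 36.081, -1.161, 67.243]
```

View pics/u2.png

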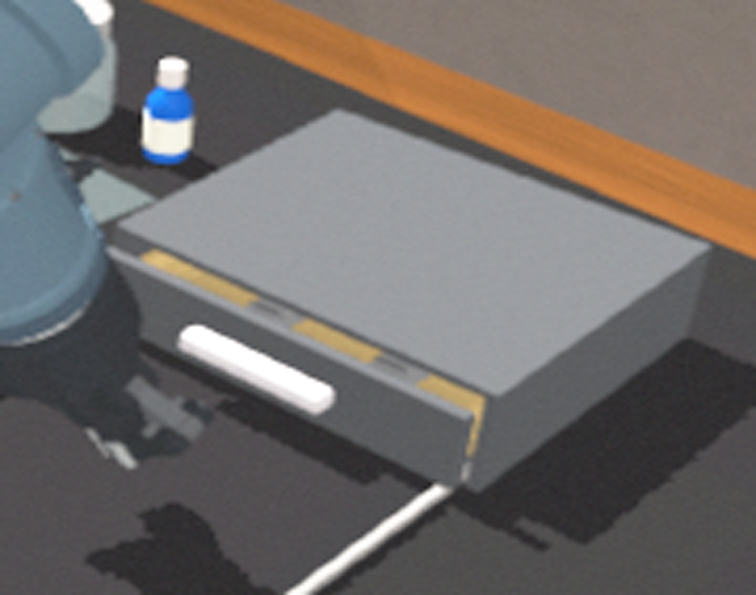

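Wrist joint 6 is at its range limit (-3.119), so I'll give the tool a half turn about its own axis before pushing.

Request:
servo_tool --pt "0.15 0 0 -3 0 -5 -1" --pt "0.33 0 0 -5 0 -10 -1" --pt "0.51 0 0 -5 0 -10 -1" --pt "0.69 0 0 -5 0 -10 -1" --pt "0.87 0 0 -5 0 -10 -1" --pt "1.05 0 0 -5 0 -10 -1" --pt "1.23 0 0 -5 0 -10 -1" --pt "1.41 0 0 -5 0 -10 -1"

```text
time_s: 55.0
eef_pos: [0.5448, -0.3219, -0.008]
eef_rot: [0.665, 0.542, 0.417, -0.301]
wrist_force: [-0.0, -0.9, 0.1]
opening: -0.003
```

Request:
servo_tool --pt "0.18 0 0 0 0 0 -1" --pt "0.36 0 0 0 0 0 -1" --pt "0.54 0 0 0 0 0 -1" --pt "0.72 0 0 0 0 0 -1" --pt "0.9 0 0 0 0 0 -1" --pt "1.08 0 0 0 0 0 -1" --pt "1.26 0 0 0 0 0 -1" --pt "1.44 0 0 0 0 0 -1"

```text
time_s: 56.0
eef_pos: [0.5443, -0.3216, -0.0088]
eef_rot: [0.139, 0.846, 0.114, -0.502]
wrist_force: [0.3, -0.1, 0.3]
opening: 0.004
```

```bash
cat >> h.py <<'E'
def delta_f(o,pos,yaw,th):
    q=o["eef_rot"];R0=Ro.from_quat([q[1],q[2],q[3],q[0]])
    rv=(R0.inv()*rot(yaw)*Ro.from_rotvec([0,-th,0])*Ro.from_rotvec([np.pi,0,0])).as_rotvec()
    s=R0.inv().apply(np.array(pos)-o["eef_pos"])*1000
    return np.round(np.r_[rv,s],3)
E
python3 - <<'E'
from d import *
y=DY+np.pi/2;o=ctrl.get_obs();print(o["q"],o["eef_pos"],o["wrist_force"])
for x in(.02,.06,.078): print(delta_f(o,[*d2w([x,0,0])[0][:2],-.0045],y,.5).tolist())
E
```

```text
[-0.971  0.402  1.91   0.696  0.711 -0.282] [ 0.544 -0.322 -0.009] [ 0.261 -0.073  0.27 ]
[0.271, 0.006, 0.007, 6.287, 9.008, -19.11]
[0.271, 0.006, 0.007, 25.228, 18.546, -53.026]
[0.271, 0.006, 0.007, 33.751, 22.838, -68.288]
```

Request:
servo_tool --pt "0.15 0 0 3 4 -10 -1" --pt "0.271 0.006 0.007 6 9 -19 -1" --pt "0.271 0.006 0.007 12 12 -30 -1" --pt "0.271 0.006 0.007 20 15.5 -42 -1" --pt "0.271 0.006 0.007 25 18.5 -53 -1" --pt "0.271 0.006 0.007 25 18.5 -53 -1" --pt "0.271 0.006 0.007 30 20.5 -60 -1" --pt "0.271 0.006 0.007 33.5 23 -68 -1"

```text
time_s: 57.0
eef_pos: [0.6235, -0.3174, -0.0046]
eef_rot: [0.025, 0.859, 0.043, -0.51]
wrist_force: [0.4, -0.0, 1.2]
opening: 0.0
```

```bash
python3 - <<'E'
from d import *
y=DY+np.pi/2;o=ctrl.get_obs();print(o["q"],o["eef_pos"],o["wrist_force"],Ro.from_euler('z',-DY).apply(o["eef_pos"]-[DC[0],DC[1],0]))
for x in(.08,.085,.09,.094): print(delta_f(o,[*d2w([x,0,0])[0][:2],-.0045],y,.5).tolist())
c=ctrl.camera("side"); cv2.imwrite("pics/v2.png",cv2.resize(c["pixels"][180:350,370:550],None,fx=4.2,fy=3.5,interpolation=cv2.INTER_CUBIC))
E
```

```text
[-0.847  0.488  1.766  0.657  0.691  0.151] [ 0.624 -0.317 -0.005] [ 0.413 -0.011  1.238] [ 0.078 -0.    -0.005]
[-0.001, 0.0, 0.0, 0.92, -0.182, -1.923]
[-0.001, 0.0, 0.0, 3.316, -0.184, -6.311]
[-0.001, 0.0, 0.0, 5.712, -0.186, -10.699]
[-0.001, 0.0, 0.0, 7.629, -0.188, -14.21]
```

View pics/v2.png

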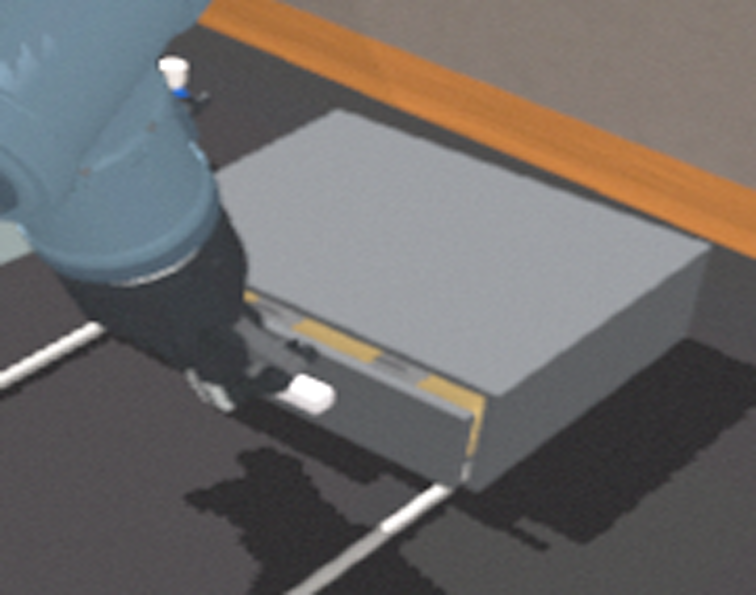

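Request:
servo_tool --pt "0 0 0 1 0 -2 -1" --pt "0 0 0 2 0 -4 -1" --pt "0 0 0 3 0 -6 -1" --pt "0 0 0 4 0 -7.5 -1" --pt "0 0 0 4.5 0 -8.5 -1" --pt "0 0 0 4.5 0 -8.5 -1" --pt "0 0 0 4.5 0 -8.5 -1" --pt "0 0 0 4.5 0 -8.5 -1"

```text
time_s: 58.05
eef_pos: [0.6292, -0.3172, -0.0044]
eef_rot: [0.025, 0.858, 0.044, -0.512]
wrist_force: [-42.7, 1.1, 26.8]
opening: -0.001
```

```bash
python3 - <<'E'
from d import *
o=ctrl.get_obs();print(o["wrist_force"],o["torque"],Ro.from_euler('z',-DY).apply(o["eef_pos"]-[DC[0],DC[1],0]))
c=ctrl.camera("side"); cv2.imwrite("pics/w2.png",cv2.resize(c["pixels"][220:310,400:520],None,fx=6.3,fy=6,interpolation=cv2.INTER_CUBIC))
c=ctrl.camera("top"); cv2.imwrite("pics/w1.png",cv2.resize(c["pixels"][180:240,380:480],None,fx=7,fy=7,interpolation=cv2.INTER_CUBIC))
E
```

```text
[-42.746   1.093  26.849] [0.343 3.959 0.497] [ 0.084 -0.001 -0.004]
```

View pics/w2.png

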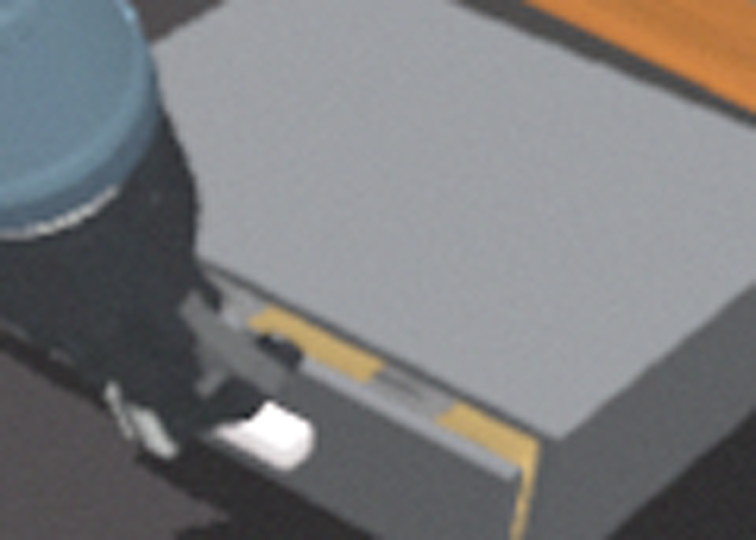

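View pics/w1.png

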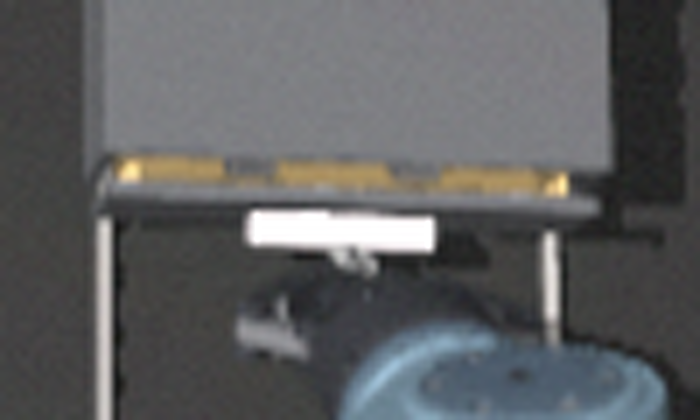

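```bash
python3 - <<'E'
from d import *
import pickle
c0=pickle.load(open("c.pkl","rb"));
loc=lambda w:Ro.from_euler('z',-DY).apply(w-np.array([DC[0],DC[1],0]))
c=ctrl.camera("top")
def edge(c,y0,y1,ylocs=(-.03,-.02,.02,.03)):
    # sample along local x line at local y, brightness of white pull at z=.040
    out=[]
    g=cv2.cvtColor(c["pixels"],cv2.COLOR_BGR2GRAY)
    for yl in ylocs:
        xs=np.arange(y0,y1,.0005); P=w2p(c,d2w(np.c_[xs,np.full_like(xs,yl),np.full_like(xs,.04)]))
        v=cv2.remap(g,P[:,0].astype(np.float32)[None],P[:,1].astype(np.float32)[None],cv2.INTER_LINEAR)[0].astype(int)
        on=np.where(v>140)[0]; out.append((xs[on[0]],xs[on[-1]]) if len(on) else None)
    return np.round(np.array(out),4).tolist()
print(edge(c0["top"],-.16,-.09)); print(edge(c,.04,.11))
E
```

```text
[[-0.1115, -0.096], [-0.1115, -0.0965], [-0.1125, -0.0905], [-0.112, -0.0905]]
[[0.0695, 0.0845], [0.069, 0.0845], [0.069, 0.103], [0.0695, 0.085]]
```

Request:
servo_tool --pt "0 0 0 0 0 -1 -1" --pt "0 0 0 0 0 -2 -1" --pt "0 0 0 0 0 -3 -1" --pt "0 0 0 0 0 -4 -1" --pt "0 0 0 0 0 -4 -1" --pt "0 0 0 0 0 -4 -1" --pt "0 0 0 0 0 -4 -1" --pt "0 0 0 0 0 -4 -1"

```text
time_s: 59.2
eef_pos: [0.6287, -0.3175, -0.0043]
eef_rot: [0.025, 0.856, 0.044, -0.514]
wrist_force: [-25.7, -2.8, 9.2]
opening: 0.001
```

```bash
python3 - <<'E'
from d import *
o=ctrl.get_obs();print(o["wrist_force"],o["torque"],o["joint_efforts"],o["q"],Ro.from_euler('z',-DY).apply(o["eef_pos"]-[DC[0],DC[1],0])*1000)
E
```

```text
[-25.664  -2.817   9.206] [-0.351  3.136 -0.042] [ 10.037 -49.266 -32.514   4.981  -1.352  -0.001] [-0.836  0.496  1.747  0.632  0.698  0.183] [83.054 -0.75  -4.276]
```

Request:
servo_tool --pt "0 0 0 0 0 -3 -1" --pt "0 0 0 0 0 -5 -1" --pt "0 0 0 -0.5 0 -6 -1" --pt "0 0 0 -1 0 -7 -1" --pt "0 0 0 -1 0 -8 -1" --pt "0 0 0 -1 0 -8 -1" --pt "0 0 0 -1 0 -8 -1" --pt "0 0 0 -1 0 -8 -1"

```text
time_s: 60.2
eef_pos: [0.6285, -0.3173, -0.0042]
eef_rot: [0.024, 0.854, 0.044, -0.519]
wrist_force: [-32.7, -6.5, 3.9]
opening: -0.003
```

```bash
python3 - <<'E'
from d import *
o=ctrl.get_obs();print(o["wrist_force"],o["torque"],Ro.from_euler('z',-DY).apply(o["eef_pos"]-[DC[0],DC[1],0])*1000)
E
```

```text
[-32.701  -6.512   3.929] [-0.998  4.716 -0.293] [82.811 -0.513 -4.172]
```

```bash
python3 - <<'E'
from d import *
import pickle
c0=pickle.load(open("c.pkl","rb"))["top"]; c=ctrl.camera("top")
def prof(c,x0,x1,yl,z,st=.003):
    xs=np.arange(x0,x1,st);P=w2p(c,d2w(np.c_[xs,np.full_like(xs,yl),np.full_like(xs,z)]))
    v=cv2.remap(c["pixels"],P[:,0].astype(np.float32)[None],P[:,1].astype(np.float32)[None],cv2.INTER_LINEAR)[0]
    return " ".join(f"{x*1000:.0f}:{a[2]},{a[0]}" for x,a in zip(xs,v))
print("open panel z.059",prof(c0,-.12,-.06,.06,.059))
print("open back z.046",prof(c0,.07,.13,.06,.046))
print("open cab z.067",prof(c0,.07,.13,.06,.067))
print("cab back z.067",prof(c0,.26,.31,.06,.067))
print("now panel z.059",prof(c,.06,.12,.06,.059))
print("now cab .067",prof(c,.06,.12,.06,.067))
im=cv2.imread("pics/side0.png");cv2.imwrite("pics/x1.png",cv2.resize(im[210:370,320:545],None,fx=3.5,fy=3.5,interpolation=cv2.INTER_CUBIC))
E
```

```text
open panel z.059 -120:69,67 -117:68,66 -114:70,67 -111:71,68 -108:68,68 -105:63,63 -102:55,57 -99:74,78 -96:115,119 -93:137,131 -90:201,144 -87:247,165 -84:252,169 -81:251,166 -78:252,170 -75:252,170 -72:251,167 -69:251,168 -66:252,168 -63:251,168
open back z.046 70:253,178 73:253,178 76:253,173 79:252,167 82:244,155 85:203,118 88:146,86 91:178,105 94:235,142 97:202,129 100:98,86 103:74,77 106:95,98 109:115,120 112:124,127 115:121,128 118:121,125 121:125,128 124:126,129 127:124,130
open cab z.067 70:253,176 73:252,173 76:251,169 79:234,143 82:167,99 85:152,90 88:214,128 91:228,137 94:120,94 97:72,74 100:87,91 103:110,114 106:122,124 109:122,127 112:123,128 115:124,128 118:123,128 121:124,129 124:124,129 127:123,127
cab back z.067 260:122,127 263:121,126 266:121,126 269:123,127 272:122,125 275:121,125 278:119,123 281:121,126 284:121,126 287:120,125 290:106,109 293:77,78 296:63,63 299:59,59 302:60,59 305:63,62 308:65,63
now panel z.059 60:66,66 63:63,64 66:65,65 69:67,66 72:56,57 75:54,55 78:59,62 81:59,60 84:99,103 87:127,131 90:128,120 93:147,102 96:168,100 99:161,98 102:138,106 105:120,119 108:123,128 111:126,131 114:126,131 117:125,130
now cab .067 60:66,65 63:64,65 66:66,66 69:62,62 72:54,55 75:55,58 78:60,62 81:77,78 84:114,118 87:128,126 90:134,108 93:157,97 96:164,98 99:148,101 102:128,115 105:121,126 108:126,131 111:126,131 114:125,130 117:126,131
```

View pics/x1.png

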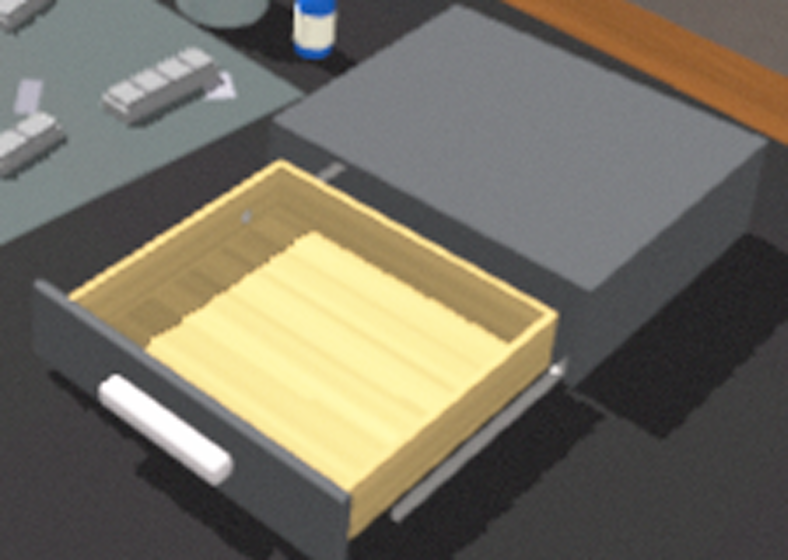

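Request:
servo_tool --pt "0 0 0 0 0 3 -1" --pt "0 0 0 0 0 10 -1" --pt "0 0 0 -5 0 25 -1" --pt "0 0 0 -15 0 50 -1" --pt "0 0 0 -30 0 80 -1" --pt "0 0 0 -45 0 110 -1" --pt "0 0 0 -60 0 140 -1" --pt "0 0 0 -60 0 140 -1"

```text
time_s: 61.25
eef_pos: [0.4756, -0.3327, -0.0156]
eef_rot: [0.023, 0.854, 0.044, -0.519]
wrist_force: [0.1, 0.5, 0.4]
opening: -0.001
```

```bash
python3 - <<'E'
from d import *
import pickle
o=ctrl.get_obs();print(o["eef_pos"],o["q"],o["wrist_force"])
c=ctrl.camera("top")
def edge(c,y0,y1,ylocs=(-.03,-.02,.02,.03)):
    out=[];g=cv2.cvtColor(c["pixels"],cv2.COLOR_BGR2GRAY)
    for yl in ylocs:
        xs=np.arange(y0,y1,.0005); P=w2p(c,d2w(np.c_[xs,np.full_like(xs,yl),np.full_like(xs,.04)]))
        v=cv2.remap(g,P[:,0].astype(np.float32)[None],P[:,1].astype(np.float32)[None],cv2.INTER_LINEAR)[0].astype(int)
        on=np.where(v>140)[0]; out.append((xs[on[0]],xs[on[-1]]) if len(on) else None)
    return out
print(edge(c,.04,.11))
s=ctrl.camera("side")
pickle.dump({"top":c,"side":s},open("c2.pkl","wb"))
cv2.imwrite("pics/y1.png",cv2.resize(s["pixels"][200:320,380:550],None,fx=4.6,fy=4.6,interpolation=cv2.INTER_CUBIC))
cv2.imwrite("pics/y2.png",s["pixels"])
E
```

```text
[ 0.476 -0.333 -0.016] [-1.098  0.348  2.005  0.697  0.735 -0.139] [0.099 0.509 0.429]
[(np.float64(0.06950000000000003), np.float64(0.08450000000000005)), (np.float64(0.06900000000000003), np.float64(0.08450000000000005)), (np.float64(0.06900000000000003), np.float64(0.10350000000000006)), (np.float64(0.06950000000000003), np.float64(0.08500000000000005))]
```

View pics/y1.png

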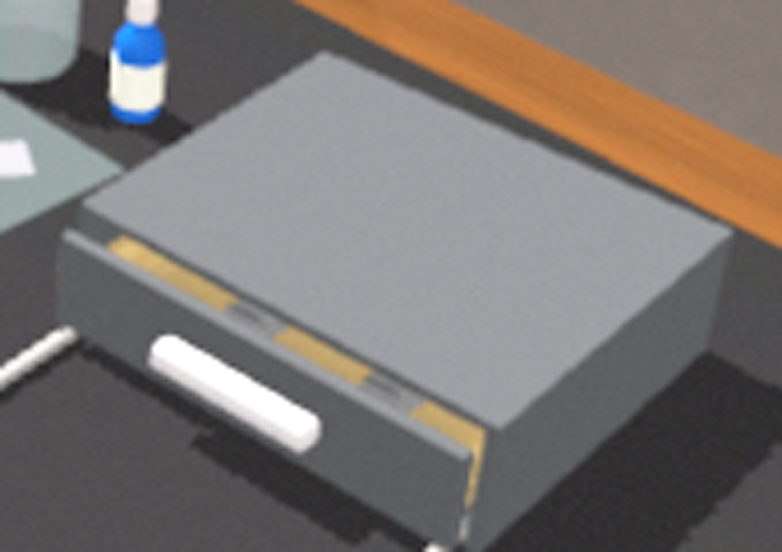

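View pics/y2.png

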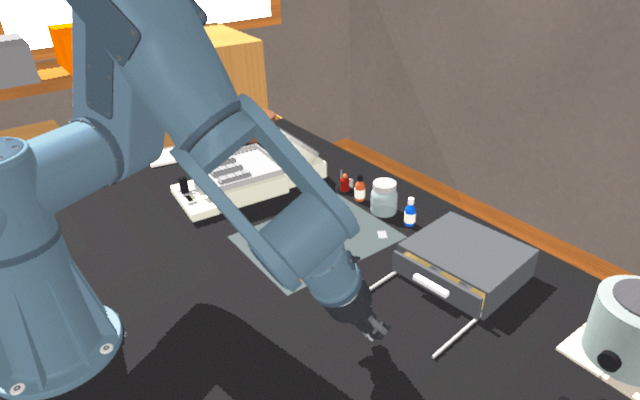

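```bash
python3 - <<'E'
from d import *
y=DY+np.pi/2;o=ctrl.get_obs()
for x,z in((.03,.06),(.069,.03),(.069,.004)): print(delta_f(o,[*d2w([x,0,0])[0][:2],z],y,0).tolist())
E
```

```text
[-0.0, -0.48, 0.004, -20.858, -1.423, -122.509]
[-0.0, -0.48, 0.004, 23.754, -1.277, -143.264]
[-0.0, -0.48, 0.004, 46.82, -1.169, -131.266]
```

Request:
servo_tool --pt "0 -0.1 0 -40 0 -30 -1" --pt "0 -0.25 0 -50 -1 -65 -1" --pt "0 -0.4 0 -35 -1 -95 -1" --pt "0 -0.48 0.004 -21 -1.4 -122 -1" --pt "0 -0.48 0.004 0 -1.4 -133 -1" --pt "0 -0.48 0.004 20 -1.3 -143 -1" --pt "0 -0.48 0.004 24 -1.3 -143 -1" --pt "0 -0.48 0.004 40 -1.3 -135 -1"

```text
time_s: 62.35
eef_pos: [0.6161, -0.3184, 0.0127]
eef_rot: [0.036, 0.707, 0.035, -0.706]
wrist_force: [-0.6, -0.5, -0.4]
opening: -0.005
```

```bash
python3 - <<'E'
from d import *
y=DY+np.pi/2;o=ctrl.get_obs();print(o["eef_pos"],o["wrist_force"],o["torque"],o["q"])
for x,z in((.069,.003),(.069,.001),): print(delta_f(o,[*d2w([x,0,0])[0][:2],z],y,0).tolist())
s=ctrl.camera("side")
cv2.imwrite("pics/aa.png",cv2.resize(s["pixels"][200:320,380:550],None,fx=4.6,fy=4.6,interpolation=cv2.INTER_CUBIC))
E
```

```text
[ 0.616 -0.318  0.013] [-0.638 -0.51  -0.405] [-0.025  0.011  0.01 ] [-0.648  0.621  1.395 -0.     1.122  0.823]
[0.001, -0.002, -0.002, 9.691, -0.414, 1.382]
[0.001, -0.002, -0.002, 11.691, -0.418, 1.385]
```

View pics/aa.png

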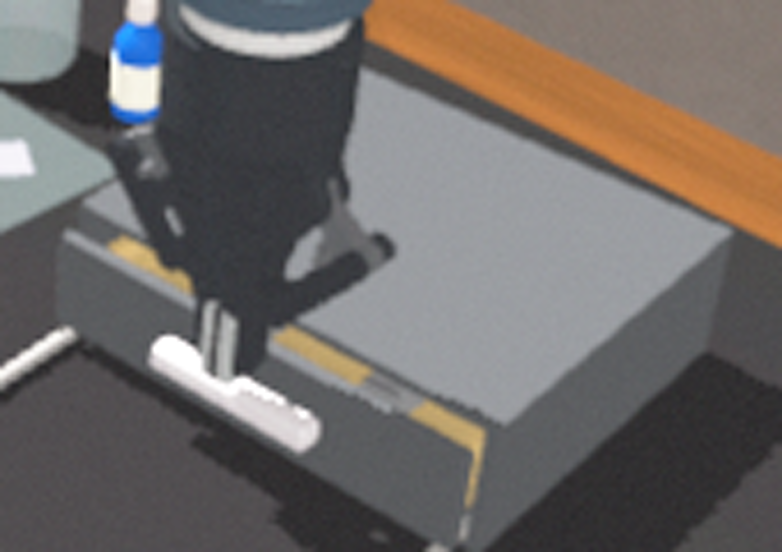

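Request:
servo_tool --pt "0 0 0 4 0 1.5 -1" --pt "0 0 0 7 0 1.5 -1" --pt "0 0 0 9 0 1.5 -1" --pt "0 0 0 10 0 1.5 -1" --pt "0 0 0 10.5 0 1.5 -1" --pt "0 0 0 11 0 1.5 -1" --pt "0 0 0 11 0 1.5 -1" --pt "0 0 0 11 0 1.5 -1"

```text
time_s: 63.4
eef_pos: [0.6116, -0.3177, 0.001]
eef_rot: [-0.035, -0.705, -0.036, 0.707]
wrist_force: [-9.1, 4.6, 16.7]
opening: 0.0
```

Request:
servo_tool --pt "0 0 0 0.7 0 2 -1" --pt "0 0 0 0.7 0 5 -1" --pt "0 0 0 0.7 0 9 -1" --pt "0 0 0 0.7 0 13 -1" --pt "0 0 0 0.7 0 17 -1" --pt "0 0 0 0.7 0 21 -1" --pt "0 0 0 0.7 0 25 -1" --pt "0 0 0 0.7 0 25 -1"

```text
time_s: 64.4
eef_pos: [0.5864, -0.3202, 0.0004]
eef_rot: [-0.034, -0.705, -0.036, 0.707]
wrist_force: [-0.4, 0.5, -0.4]
opening: 0.0
```

```bash
python3 - <<'E'
from d import *
y=DY+np.pi/2;o=ctrl.get_obs();print(o["eef_pos"],o["wrist_force"],o["torque"])
s=ctrl.camera("side")
cv2.imwrite("pics/ab.png",cv2.resize(s["pixels"][200:320,380:550],None,fx=4.6,fy=4.6,interpolation=cv2.INTER_CUBIC))
E
```

```text
[ 0.586 -0.32   0.   ] [-0.375  0.496 -0.428] [-0.073 -0.016 -0.003]
```

View pics/ab.png

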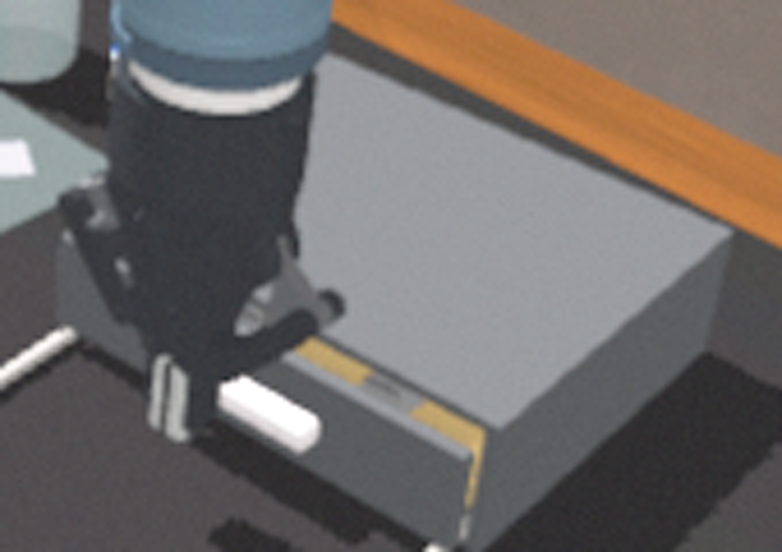

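```bash
python3 - <<'E'
from d import *
import pickle
loc=lambda w:Ro.from_euler('z',-DY).apply(w-np.array([DC[0],DC[1],0]))
cc=pickle.load(open("c2.pkl","rb"))
for n in("top","side"):
    c=cc[n]; g=cv2.cvtColor(c["pixels"],cv2.COLOR_BGR2GRAY)
    for xl,z in((.074,.040),(.0775,.040),(.0695,.034)):
        ys=np.arange(-.06,.06,.00025);P=w2p(c,d2w(np.c_[np.full_like(ys,xl),ys,np.full_like(ys,z)]))
        v=cv2.remap(g,P[:,0].astype(np.float32)[None],P[:,1].astype(np.float32)[None],cv2.INTER_LINEAR)[0].astype(int)
        on=np.where(v>150)[0]; print(n,xl,z,(ys[on[0]],ys[on[-1]],(ys[on[0]]+ys[on[-1]])/2) if len(on) else None)
y=DY+np.pi/2;o=ctrl.get_obs();print(o["q"])
E
```

```text
top 0.074 0.04 (np.float64(-0.03849999999999998), np.float64(0.04200000000000009), np.float64(0.001750000000000057))
top 0.0775 0.04 (np.float64(-0.03874999999999998), np.float64(0.04175000000000009), np.float64(0.0015000000000000568))
top 0.0695 0.034 None
side 0.074 0.04 (np.float64(-0.04299999999999998), np.float64(0.04225000000000009), np.float64(-0.0003749999999999448))
side 0.0775 0.04 (np.float64(-0.04174999999999998), np.float64(0.043250000000000094), np.float64(0.0007500000000000562))
side 0.0695 0.034 (np.float64(-0.03774999999999998), np.float64(0.03775000000000009), np.float64(5.551115123125783e-17))
[-0.676  0.595  1.467 -0.001  1.083  0.796]
```

```bash
python3 - <<'E'
from d import *
y=DY+np.pi/2;o=ctrl.get_obs()
for x,z in((.070,.035),(.070,.0),(.070,-.028)): print(delta_f(o,[*d2w([x,.001,0])[0][:2],z],y,0).tolist())
E
```

```text
[-0.0, 0.003, 0.002, -34.619, -0.377, -28.991]
[-0.0, 0.003, 0.002, 0.381, -0.321, -29.093]
[-0.0, 0.003, 0.002, 28.381, -0.277, -29.175]
```

Request:
servo_tool --pt "0 0 0 -20 0 0 0.5" --pt "0 0 0 -34 0 -8 1" --pt "0 0 0 -34 0 -20 1" --pt "0 0 0 -34 0 -29 1" --pt "0 0.003 0.002 -34 -0.3 -29 1" --pt "0 0.003 0.002 -20 -0.3 -29 1" --pt "0 0.003 0.002 -8 -0.3 -29 1" --pt "0 0.003 0.002 -4 -0.3 -29 1"

```text
time_s: 65.45
eef_pos: [0.614, -0.3163, 0.002]
eef_rot: [-0.034, -0.705, -0.036, 0.707]
wrist_force: [0.3, -1.1, 0.9]
opening: 0.998
```

```bash
python3 - <<'E'
from d import *
y=DY+np.pi/2;o=ctrl.get_obs();print(o["wrist_force"])
print(o["eef_pos"]);print(delta_f(o,[*d2w([.070,.001,0])[0][:2],-.028],y,0).tolist())
s=ctrl.camera("side")
cv2.imwrite("pics/ac.png",cv2.resize(s["pixels"][200:320,380:550],None,fx=4.6,fy=4.6,interpolation=cv2.INTER_CUBIC))
s=ctrl.camera("top")
cv2.imwrite("pics/ad.png",cv2.resize(s["pixels"][180:260,370:490],None,fx=6,fy=6,interpolation=cv2.INTER_CUBIC))
E
```

```text
[ 0.295 -1.109  0.895]
[ 0.614 -0.316  0.002]
[-0.001, 0.002, 0.002, 30.034, 0.986, -1.513]
```

View pics/ac.png

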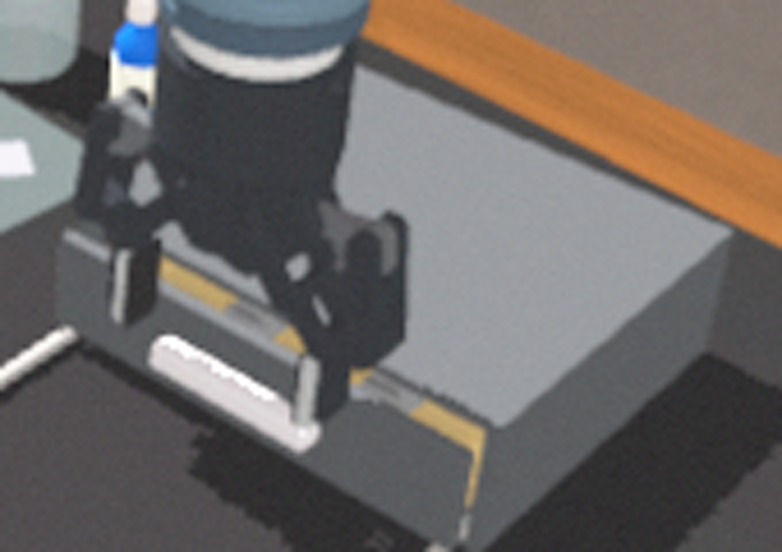

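View pics/ad.png

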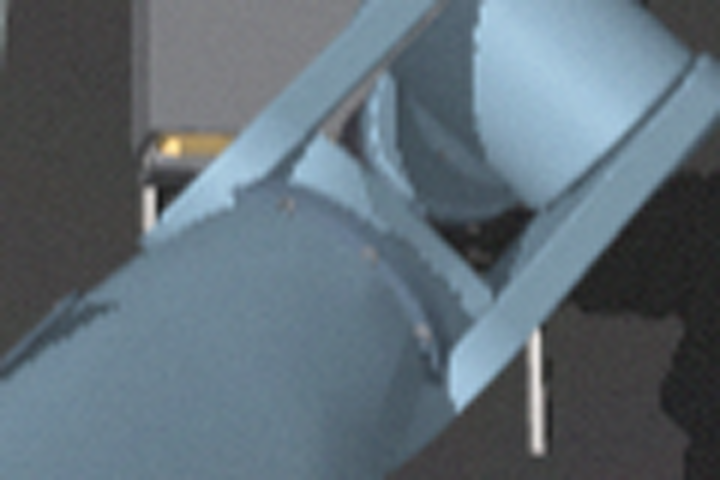

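Request:
servo_tool --pt "0 0 0 3 0.5 -0.5 1" --pt "0 0 0 6 1 -1 1" --pt "0 0 0 9 1 -1 1" --pt "0 0 0 11 1 -1 1" --pt "0 0 0 13 1 -1 1" --pt "0 0 0 14 1 -1 1" --pt "0 0 0 15 1 -1 1" --pt "0 0 0 15 1 -1 1"

```text
time_s: 66.55
eef_pos: [0.6157, -0.3175, -0.012]
eef_rot: [-0.035, -0.706, -0.035, 0.707]
wrist_force: [-0.5, 0.0, 0.1]
opening: 1.0
```

Request:
servo_tool --pt "0 0 0 1 0 0 1" --pt "0 0 0 2 0 0 1" --pt "0 0 0 2.5 0 0 1" --pt "0 0 0 3 0 0 1" --pt "0 0 0 3.5 0 0 1" --pt "0 0 0 4 0 0 1" --pt "0 0 0 4 0 0 1" --pt "0 0 0 4 0 0 1"

```text
time_s: 67.55
eef_pos: [0.6157, -0.3175, -0.016]
eef_rot: [-0.035, -0.706, -0.035, 0.707]
wrist_force: [-0.6, 0.1, -1.1]
opening: 1.004
```

Request:
servo_tool --pt "0 0 0 2 0 0 1" --pt "0 0 0 4 0 0 1" --pt "0 0 0 6 0 0 1" --pt "0 0 0 8 0 0 1" --pt "0 0 0 10 0 0 1" --pt "0 0 0 12 0 0 1" --pt "0 0 0 13 0 0 1" --pt "0 0 0 13 0 0 1"

```text
time_s: 68.55
eef_pos: [0.6156, -0.3175, -0.0291]
eef_rot: [-0.035, -0.706, -0.035, 0.707]
wrist_force: [0.5, -0.3, -0.6]
opening: 0.997
```

Request:
servo_tool --pt "0 0 0 0 0 0 0.8" --pt "0 0 0 0 0 0 0.7" --pt "0 0 0 0 0 0 0.7" --pt "0 0 0 0 0 0 0.7" --pt "0 0 0 0 0 0 0.7" --pt "0 0 0 0 0 0 0.7" --pt "0 0 0 0 0 0 0.7" --pt "0 0 0 0 0 0 0.7"

```text
time_s: 69.55
eef_pos: [0.6155, -0.3167, -0.0281]
eef_rot: [-0.034, -0.705, -0.036, 0.707]
wrist_force: [-3.1, 4.1, 6.5]
opening: 0.916
```

Request:
servo_tool --pt "0 0 0 0 0 0.5 0.7" --pt "0 0 0 0 0 0.5 0.7" --pt "0 0 0 0 0 0.5 0.7" --pt "0 0 0 0 0 0.5 0.7" --pt "0 0 0 0 0 0.5 0.7" --pt "0 0 0 0 0 0.5 0.7" --pt "0 0 0 0 0 0.5 0.7" --pt "0 0 0 0 0 0.5 0.7"

```text
time_s: 70.55
eef_pos: [0.6155, -0.3167, -0.0279]
eef_rot: [-0.034, -0.706, -0.036, 0.707]
wrist_force: [5.3, 1.8, -0.7]
opening: 0.912
```

Request:
servo_tool --pt "0 0 0 0 0 0.5 0.7" --pt "0 0 0 0 0 1 0.7" --pt "0 0 0 0 0 1 0.7" --pt "0 0 0 0 0 1 0.7" --pt "0 0 0 0 0 1 0.7" --pt "0 0 0 0 0 1 0.7" --pt "0 0 0 0 0 1 0.7" --pt "0 0 0 0 0 1 0.7"

```text
time_s: 71.55
eef_pos: [0.6155, -0.3168, -0.0279]
eef_rot: [0.034, 0.706, 0.036, -0.706]
wrist_force: [7.7, 1.1, -1.2]
opening: 0.913
```

Pulling outward at about 7.7 N doesn't move the drawer, although it slides freely at 2 N, so the catch seems engaged. To confirm, I'll pull a little harder, watch it release, then push it home again.

Request:
servo_tool --pt "0 0 0 0 0 1 0.7" --pt "0 0 0 0 0 1.5 0.7" --pt "0 0 0 0 0 1.5 0.7" --pt "0 0 0 0 0 1.5 0.7" --pt "0 0 0 0 0 1.5 0.7" --pt "0 0 0 0 0 1.5 0.7" --pt "0 0 0 0 0 1.5 0.7" --pt "0 0 0 0 0 1.5 0.7"

```text
time_s: 72.55
eef_pos: [0.6155, -0.3168, -0.028]
eef_rot: [0.034, 0.707, 0.035, -0.705]
wrist_force: [9.5, 1.1, -4.5]
opening: 0.912
```

Request:
servo_tool --pt "0 0 0 0 0 1 0.7" --pt "0 0 0 0 0 2 0.7" --pt "0 0 0 0 0 2.5 0.7" --pt "0 0 0 0 0 2.5 0.7" --pt "0 0 0 0 0 2.5 0.7" --pt "0 0 0 0 0 2.5 0.7" --pt "0 0 0 0 0 2.5 0.7" --pt "0 0 0 0 0 2.5 0.7"

```text
time_s: 73.55
eef_pos: [0.615, -0.3169, -0.0279]
eef_rot: [0.035, 0.709, 0.035, -0.704]
wrist_force: [11.2, 0.4, -5.1]
opening: 0.908
```

Request:
servo_tool --pt "0 0 0 0 0 1 0.7" --pt "0 0 0 0 0 2 0.7" --pt "0 0 0 0 0 3 0.7" --pt "0 0 0 0 0 4 0.7" --pt "0 0 0 0 0 4 0.7" --pt "0 0 0 0 0 4 0.7" --pt "0 0 0 0 0 4 0.7" --pt "0 0 0 0 0 4 0.7"

```text
time_s: 74.55
eef_pos: [0.6115, -0.3172, -0.028]
eef_rot: [0.035, 0.709, 0.035, -0.703]
wrist_force: [5.3, 1.3, -1.7]
opening: 0.911
```

```bash
python3 - <<'E'
from d import *
o=ctrl.get_obs();print(o["wrist_force"],o["torque"],o["eef_pos"],Ro.from_euler('z',-DY).apply(o["eef_pos"]-[DC[0],DC[1],0])*1000)
s=ctrl.camera("side")
cv2.imwrite("pics/ae.png",cv2.resize(s["pixels"][200:320,380:550],None,fx=4.6,fy=4.6,interpolation=cv2.INTER_CUBIC))
E
```

```text
[ 5.291  1.268 -1.696] [ 0.618 -0.731 -0.064] [ 0.611 -0.317 -0.028] [ 65.91    1.213 -27.957]
```

View pics/ae.png

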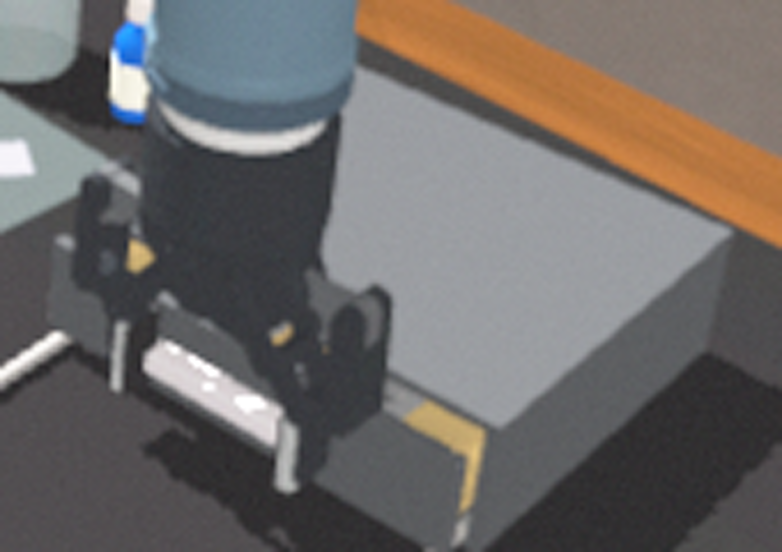

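The catch released: the force peaked near 11 N, then fell to 5 N once it had moved 4 mm. So the drawer had been fully home. I'll push it back with the grip on.

Request:
servo_tool --pt "0 0 0 0 0 -2 0.7" --pt "0 0 0 0 0 -4 0.7" --pt "0 0 0 0 0 -6 0.7" --pt "0 0 0 0 0 -7 0.7" --pt "0 0 0 0 0 -7 0.7" --pt "0 0 0 0 0 -7 0.7" --pt "0 0 0 0 0 -7 0.7" --pt "0 0 0 0 0 -7 0.7"

```text
time_s: 75.6
eef_pos: [0.616, -0.3167, -0.028]
eef_rot: [0.034, 0.707, 0.035, -0.705]
wrist_force: [-10.9, 0.8, 7.3]
opening: 0.914
```

```bash
python3 - <<'E'
from d import *
o=ctrl.get_obs();print(o["wrist_force"],o["eef_pos"],Ro.from_euler('z',-DY).apply(o["eef_pos"]-[DC[0],DC[1],0])*1000)
E
```

```text
[-10.898   0.783   7.279] [ 0.616 -0.317 -0.028] [ 70.443   1.3   -28.048]
```

Request:
servo_tool --pt "0 0 0 0 0 -1.5 0.7" --pt "0 0 0 0 0 -2.5 0.7" --pt "0 0 0 0 0 -2.5 0.7" --pt "0 0 0 0 0 -2.5 0.7" --pt "0 0 0 0 0 0 0.9" --pt "0 0 0 0 0 0 1" --pt "0 0 0 0 0 0 1" --pt "0 0 0 0 0 0 1"

```text
time_s: 76.6
eef_pos: [0.6163, -0.3167, -0.028]
eef_rot: [0.034, 0.708, 0.035, -0.705]
wrist_force: [0.7, 0.5, -0.9]
opening: 0.998
```

Request:
servo_tool --pt "0 0 0 -5 0 0 1" --pt "0 0 0 -15 0 0 1" --pt "0 0 0 -30 0 0 1" --pt "0 0 0 -60 0 5 1" --pt "0 0 0 -100 0 20 1" --pt "0 0 0 -120 0 60 1" --pt "0 0 0 -140 0 110 1" --pt "0 0 0 -150 0 160 1"

```text
time_s: 77.6
eef_pos: [0.456, -0.3336, 0.1242]
eef_rot: [0.036, 0.708, 0.034, -0.704]
wrist_force: [-0.5, -0.3, 0.3]
opening: 1.0
```

Request:
servo_tool --pt "0 0 0 0 0 30 0.5" --pt "0 0 0 0 0 60 0" --pt "0 0 0 0 0 80 0" --pt "0 0 0 0 0 80 0" --pt "0 0 0 0 0 80 0" --pt "0 0 0 0 0 80 0" --pt "0 0 0 0 0 80 0" --pt "0 0 0 0 0 80 0"

```text
time_s: 78.6
eef_pos: [0.3767, -0.3414, 0.1236]
eef_rot: [0.036, 0.708, 0.035, -0.704]
wrist_force: [0.4, 0.2, 0.6]
opening: 0.502
```

```bash
python3 - <<'E'
from d import *
c=ctrl.camera("top");o=ctrl.get_obs();print(o["eef_pos"],o["wrist_force"])
g=cv2.cvtColor(c["pixels"],cv2.COLOR_BGR2GRAY)
for yl in(-.03,-.02,.02,.03):
    xs=np.arange(.03,.11,.0005); P=w2p(c,d2w(np.c_[xs,np.full_like(xs,yl),np.full_like(xs,.04)]))
    v=cv2.remap(g,P[:,0].astype(np.float32)[None],P[:,1].astype(np.float32)[None],cv2.INTER_LINEAR)[0].astype(int)
    on=np.where(v>140)[0]; print(xs[on[0]])
cv2.imwrite("pics/af.png",cv2.resize(c["pixels"][125:305,160:480],None,fx=2.5,fy=2.5,interpolation=cv2.INTER_CUBIC))
cv2.imwrite("pics/ag.png",cv2.resize(c["pixels"][125:185,190:270],None,fx=9,fy=9,interpolation=cv2.INTER_CUBIC))
E
```

```text
[ 0.377 -0.341  0.124] [-0.688  0.037 -0.115]
0.06950000000000003
0.06900000000000003
0.06900000000000003
0.06900000000000003
```

View pics/af.png

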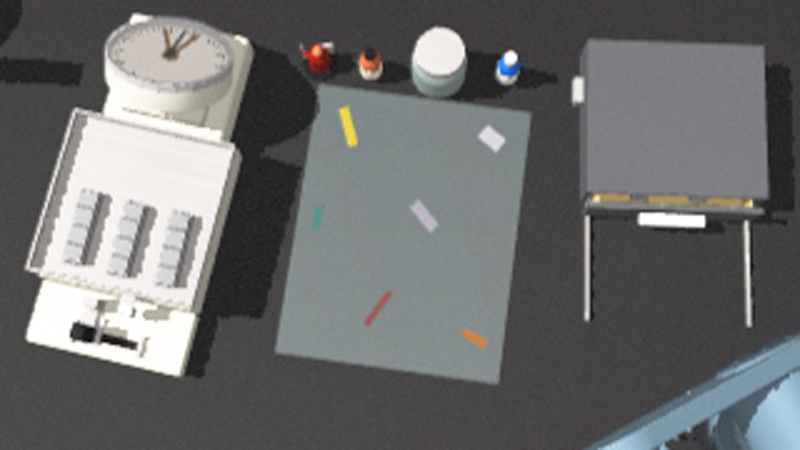

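View pics/ag.png

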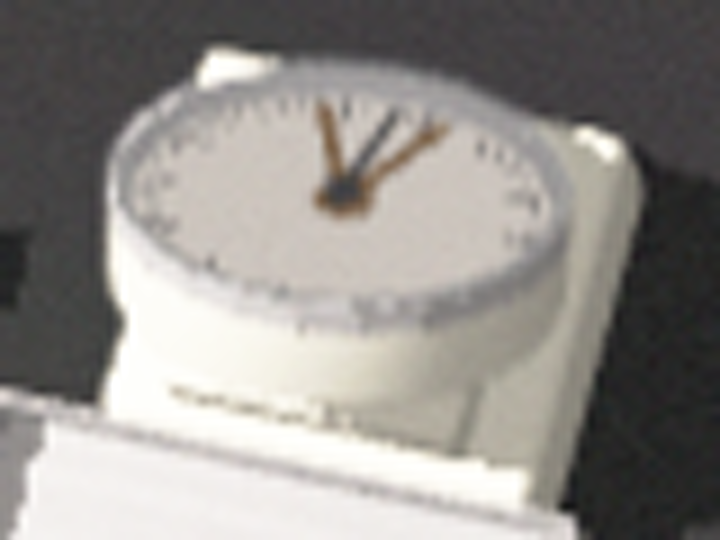

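```bash
python3 - <<'E'
import numpy as np
for cx,cy in((343,190),(343,193),(341,188),(345,190)):
    P=np.array([(288,278),(177,203),(238,120),(392,110)],float)-[cx,cy]
    A=np.c_[P[:,0]**2,2*P[:,0]*P[:,1],P[:,1]**2]
    s,res,_,_=np.linalg.lstsq(A,np.ones(4),rcond=None)
    M=np.array([[s[0],s[1]],[s[1],s[2]]]);L=np.linalg.cholesky(M).T
    f=lambda q:(L@(np.array(q,float).T)).T
    a=lambda q:np.arctan2(f(q)[...,1],f(q)[...,0])
    ang=np.unwrap(a(P)); pr=a(np.array([(323,103),(440,130)])-[cx,cy])
    z=ang-ang[0]; p=(pr-ang[0])%(2*np.pi)
    print(A@s, z, p, "mid",p.mean(),"off",z[3]-p.mean(), "tip mm",54*np.sin(z[3]-p.mean()))
E
```

```text
[1.08673071 0.99939144 1.00069028 0.89454341] [0.         1.0979994  2.14744362 3.13563203] [2.70075669 3.52805953] mid 3.1144081112943605 off 0.021223917804139347 tip mm 1.1460055196421897
[1.03262307 0.99903497 1.00109321 0.96495414] [0.         1.0828897  2.14049871 3.11507688] [2.69526269 3.48289333] mid 3.0890780104474844 off 0.025998866065207515 tip mm 1.4037806095622485
[1.11320674 1.00435203 0.99506368 0.85287175] [0.         1.11594714 2.15888483 3.17342972] [2.72002494 3.58582935] mid 3.1529271416772344 off 0.020502573961104886 tip mm 1.107061430195138
[1.09220573 0.9968935  1.00352295 0.88581584] [0.         1.09001347 2.13761316 3.11318987] [2.68385146 3.50426293] mid 3.0940571981669445 off 0.01913266699557692 tip mm 1.0331009857595423
```

```bash
python3 - <<'E'
from bench import ctrl
print(ctrl.hand_in())
E
```

```text
the job is handed in; nothing more can be done
None
```

The job is handed in. By my last checks everything the task asks for is in place, except that three force readings came out higher than I wanted.

**What I did**
- I slid the transport lock to its end stop with the pan empty. The gripper moved about 45 mm and felt the stop.
- I laid the three long bars on the pan one at a time, and the three short bars in the drawer.
- I pushed the drawer home and moved the arm clear.

**Last checks**
- **Dial:** the hand rests between the prongs, about 0.02 rad (1 mm at the tip) from the fork's middle. It read the same in every picture after the third bar.
- **Bars:** all three long bars are visible on the pan. The three short bars went into the drawer; the third is out of view now that it is shut.
- **Bystanders:** they look unmoved. One long bar had been knocked aside on the mat early on, so I located it again before picking it up.
- **Drawer:** a gap of about 10 mm shows between the drawer front and the cabinet, which at first looked like it had stopped short. When I pulled on it, it held up to about 11 N and then began to release. I pushed it back to the same hard stop, so I take it to be home with the catch engaged.

**What disagreed or is uncertain**
- **Tool position:** the reported TCP was about 39 mm beyond the real fingertips. The first grasp of the lock missed because of this, so I measured the offset by touching the bench and corrected for it.
- **Push force:** pushing the drawer against its stop read 42–43 N horizontally and about 27 N vertically at the wrist, twice, with a third push at 33 N. I believe the load was on the fingertips. If it was on the gripper's body instead, it would exceed the 40 N limit.
- **Wrist joint 6:** it came to -3.119 rad against a limit of -3.12 while I tilted the tool. I turned the tool half round before going on.

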